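# Unlock the spring tester and hold its slide at the set mark

### The arm

A 6-joint arm with a two-finger parallel gripper is mounted at the origin on a cart in front of the work surface, level with it; the furniture and walls round the work are solid. World frame = base frame: x ahead of the robot, y to its left, z up, the work surface at z = 0. Lengths are in m, angles in rad, forces in N, time in s.
With the tool pointing down it reaches from about 0.35 to 0.875 m from the base axis. Payload 15.5 kg.
Tool frame: the origin (TCP) lies at the very end of the fingers, on their centre line; the grasp point (between the pads) lies 19 mm behind it; y points along the fingers, x is the direction in which the jaws open and shut, and the axes are right-handed (so a half turn about y gives the same grasp; the last joint's range is limited). The gripper opens to 85 mm and grips with 20 to 120 N. Pads are 22 mm wide; open, the fingers measure 114 mm over their backs; the gripper's body (76 mm by 85 mm) begins 54 mm behind the grasp point. The pads swing forward as they close: fully open they stand 13 mm farther back than shut.
Start: joints at [1.242, 0.494, 1.345, -0, 1.302, -0.096], TCP at [0.145, 0.608, 0.231] pointing down, gripper open.
Joint ranges: [-2.91, 2.91], [-0.82, 2.16], [0.22, 2.67], [-1.22, 4.37], [0.12, 2.79], [-3.08, 3.08]. Speed limits (rad/s): [1.89, 1.89, 2.57, 3.01, 3.01, 3.01].

### API

Orientations are given as a unit quaternion [x, y, z, w].
In Python, from workcell import manip gives the robot as it stands.
- The arm moves only by the tool jog_arm, never from a script. Its argument "rows" is a list of rows, each a list of 5 numbers: the opening, from 0 (shut) to 1 (fully open), then the shift along the tool's x, y, z in mm, then the turn about the tool's y in degrees. A call has 1 to 12 rows; each row shifts and turns the commanded pose from where the row before left it, along the tool's axes as they then stand; what a row does not reach is not made up. A row lasts 1/12 s, in which the tool goes at most 41.7 mm and 7.16 degrees, less where a joint would pass 70% of its speed; a pose out of reach is approached as far as the arm can. A call with a gripper value outside its range is refused whole. The fingers move at their own pace and stop on an object; the grip force is fixed at half the most. Time passes only in rows, so rows that do not move let the fingers close. It gives the time, the measured TCP pose, the force and the opening at its end, in the units of the state.
- manip.observe(): the state, without advancing time (a new reading comes with each control period).
- manip.camera(name): name is "scene" or "top" or "wrist"; returns the picture (480x640x3 uint8, red, green, blue); there is no depth.
- manip.camera_info(name): a dict with "camera_matrix" (3x3 intrinsics, pixels), "k1" (the pictures are not rectified: a ray, as slopes to the right and down, at radius r is drawn at 1 + k1 r^2 times it, then the intrinsics apply), "position" and "rotation" of the camera in the world. Camera axes: x right, y up, looking along -z (the intrinsics and any distortion apply to the point x, -y, -z); pixel columns grow to the right and rows downward; lengths in m; the calibration is good to about 2 mm. A picture is of the moment at which its call begins: read the wrist's pose just before it. camera_info takes no time and is no camera call; for the wrist camera it gives the pose at the moment of the call.
- manip.finish_job(): hands the job in, once; it reports no verdict.
The state is a dict: "time_s": time; "joint_positions": joint angles; "joint_vel": joint speeds; "effort": joint torques, N m; "eef_pos": TCP position; "orientation": TCP orientation; "wrist_force": force on the tool from outside, world axes, zero at the start; "moment": the same for the moment, N m; "finger_gap": finger opening in m.
Only numpy, scipy, OpenCV 4.12 (cv2) and the standard library are available. Lean on these libraries where they do the work, as an engineer would, in place of code of your own. Each camera call takes 0.05 s, during which the arm holds its last target.

### The job

Unlock the bench spring tester: take the key out of its wooden stand, push it fully down into the slot of the lock cylinder and turn it clockwise a quarter turn, then leave the key standing in the lock. Then pull the slide out by its black handle against the spring until its pointer is in line with the rider set on the scale, and finish while still holding it steady there with the gripper, since the spring pulls it back when let go. Do not knock over or push away the flux bottle, the solder spool or the pliers.

Things in the scene. Friction and masses are not known exactly. Their poses are not given: they have to be found in the camera images.
- spring_tester: grey bench spring tester, fixed to the table: base plate 240 x 120 x 12 mm, origin at the centre of its underside, long side along its x axis. Its slide is pulled out to its -x (towards the robot, turned with the tester's yaw). A spring barrel lies on the far half; a scale strip runs along the edge on its +y side, the lock stands on the -y side. The front guide block of the slide stands up to 36 mm above the table.
- key_grip (a point): centre of the flat head of the loose steel key. The head is 34 mm wide along the key's x axis, 12 mm thick along its y axis and 32 mm tall (reaching 14 mm above and 18 mm below this point); the key's z axis points up. A flat blade, 16 mm along x and 8 mm along y, reaches down to 48 mm below this point. Whole key 62 mm tall, 70 g; a 24 mm round collar under the head starts 18 mm below this point.
- key_tip (a point): centre of the lower end of the key's blade, 48 mm below key_grip; at the start it stands on the bottom of the stand's slot, 14 mm above the table
- key_stand: wooden block 56 x 56 x 34 mm fixed to the table, in which the key stands upright at the start in a 20 mm deep slot; origin at the centre of its underside
- lock_mouth (a point): centre of the mouth of the slot in the upright brass lock cylinder (43 mm diameter, upper face 52 mm above the table) on the tester; the frame turns with the cylinder. The slot is 18.5 mm along this point's x axis and 10.5 mm along its y axis, chamfered by 2 mm, 18 mm deep; the key fits either way round. z is up.
- lock_floor (a point): centre of the slot's floor, 18 mm below lock_mouth; the key's tip rests here when it is fully in
- lock (a joint): turn of the lock cylinder in rad: 0 locked (a stop sector blocks the slide), grows clockwise seen from above to a stop at 1.57; the slide is free from about 1.1 on. It stays where it is left (friction 0.05 N m). The key has about 0.17 rad of play in the slot.
- slide: the slide: steel bar with, on its front end, a black upright handle plate 14 mm thick along the tester's x axis (the pull direction is -x), 36 mm wide along y, top 98 mm above the table. Its frame coincides with the tester's frame while it is home and moves with it, so its way out, 0 to 75 mm, is how far it has gone along the tester's -x. The spring pulls it back with 4.4 N at home growing 1.1 N per 10 mm, with no catch; while locked it can move only about 3 mm.
- handle_grip (a point): point to grip on the handle, on its middle line, 23 mm below its top and 75 mm above the table; behind the handle's rear face there are 38 mm of free room to the guide block (36 mm high), in front all is free
- pointer (a point): free tip of the slide's small pointer, on the scale side; moves with the slide
- mark (a point): the rider's upright fin: a small dark steel block 10 mm wide clipped at the scale, 30 to 60 mm along the pull from where the pointer starts; the pointer is in line when it has the same position along the tester's x axis
- flux_bottle: bystander: small white flux bottle, 47 mm diameter, 94 mm tall, origin at the centre of its underside
- solder_spool: bystander: blue spool of solder, 67 x 81 x 41 mm, origin at the centre of its underside
- grozing_pliers: bystander: pliers with red handles lying flat, 58 x 188 x 13 mm, origin at the centre of the underside

How it is judged:
By the outcome, as a careful person would: the job done as asked, in the order asked, and still so for the second after the job is handed in, while the arm keeps its last pose, push and grip.
It also fails if it takes over 67 s, if anything falls off the work surface, if the arm or the gripper's body presses on something with over 40 N, if the wrist force passes 120 N, or if a joint passes its speed limit or range.

## Working session

There is one attempt and no reset: what is moved stays moved. The work goes in short steps, Python scripts to look and compute and a tool call to move; the robot and the scene stay as the last step left them, time stands still between calls to the robot, and variables do not carry over. Pictures are saved under pics/ and viewed, and the job is handed in when it is done.

Besides the shell and the picture viewer there is one more tool, called after "Request:" by a JSON object that holds its "api" and its "payload", one argument or row to a line. jog_arm: Moves the arm, as the interface text tells. Its arguments: {"type":"object","properties":{"rows":{"type":"array","items":{"type":"array","items":{"type":"number"}}}},"required":["rows"]}

```bash
mkdir -p pics; ls
python3 - <<'E'
from workcell import manip
import cv2
print(manip.observe())
for n in ("scene","top"):
    print(n,manip.camera_info(n))
    cv2.imwrite(f"pics/{n}0.png",manip.camera(n)[:,:,::-1])
print(manip.camera_info("wrist"))
E
```

```text
pics
{'time_s': 0.0, 'joint_positions': array([ 1.24149877e+00,  4.94217343e-01,  1.34615612e+00, -4.73903815e-06,
        1.30248299e+00, -9.55549798e-02]), 'joint_vel': array([0.00019204, 0.00072464, 0.00137186, 0.00272215, 0.00017148,
       0.00123656]), 'effort': array([-2.95330383e-04, -8.82136774e+01, -3.83869100e+01, -2.03289419e-04,
        1.00333852e-02, -7.10861897e-06]), 'eef_pos': array([0.14467442, 0.60764568, 0.23067054]), 'orientation': array([ 0.55513507,  0.43791213, -0.4386613 , -0.55464789]), 'wrist_force': array([-0.12302985, -0.63452682,  0.44732374]), 'moment': array([-0.05589766,  0.03260795, -0.00233781]), 'finger_gap': 0.08537542888502267}
scene {'camera_matrix': array([[484.46722957,   0.        , 326.27704542],
       [  0.        , 484.46722957, 239.07998259],
       [  0.        ,   0.        ,   1.        ]]), 'k1': -0.0693096979796228, 'position': array([ 0.30406491, -0.57950682,  0.71546489]), 'rotation': array([ 0.40799559, -0.10856241, -0.21795769,  0.87991377])}
top {'camera_matrix': array([[533.85290485,   0.        , 319.92833863],
       [  0.        , 533.85290485, 248.19323949],
       [  0.        ,   0.        ,   1.        ]]), 'k1': -0.07569554469269922, 'position': array([0.57559938, 0.10750526, 1.25209424]), 'rotation': array([-0.02188345,  0.02962298,  0.71391903, -0.69925904])}
{'camera_matrix': array([[404.47222931,   0.        , 317.39806335],
       [  0.        , 404.47222931, 243.19319832],
       [  0.        ,   0.        ,   1.        ]]), 'k1': 0.02708601575431033, 'position': array([0.07774479, 0.6221866 , 0.37211175]), 'rotation': array([-0.10635197, -0.08303251,  0.61412188,  0.77759191])}
```

View pics/scene0.png

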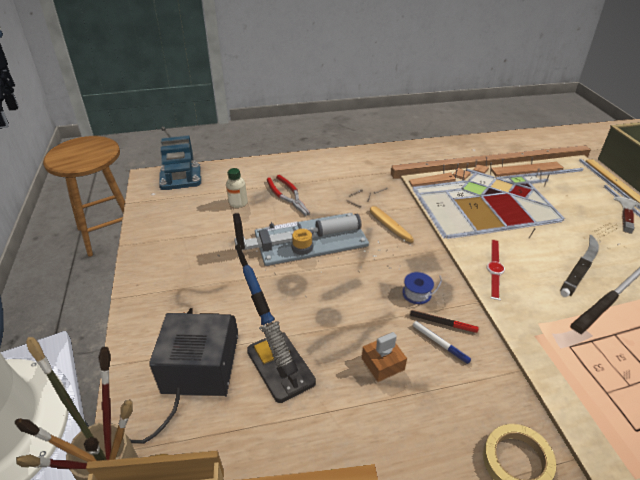

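View pics/top0.png

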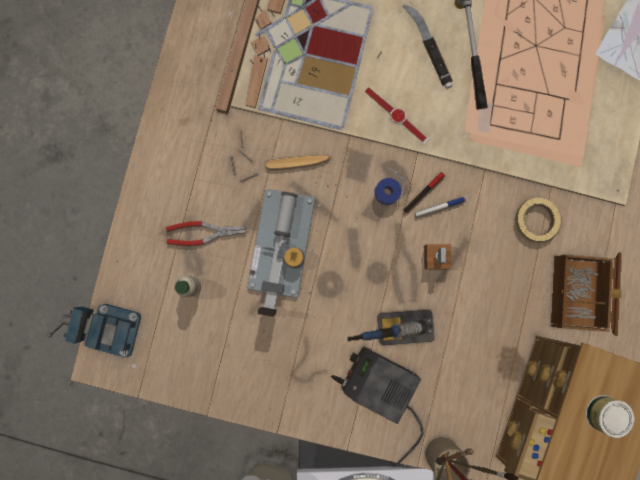

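```bash
cat > h.py <<'E'
import numpy as np, cv2
from scipy.spatial.transform import Rotation as R
from workcell import manip
def proj(ci,P):
    P=np.atleast_2d(P); c=(P-ci['position'])@R.from_quat(ci['rotation']).as_matrix()
    x=c[:,0]/-c[:,2]; y=-c[:,1]/-c[:,2]; r2=x*x+y*y; s=1+ci['k1']*r2
    K=ci['camera_matrix']; return np.c_[K[0,0]*x*s+K[0,2],K[1,1]*y*s+K[1,2]]
def ray(ci,uv):
    uv=np.atleast_2d(np.float64(uv)); K=ci['camera_matrix']
    xd=(uv[:,0]-K[0,2])/K[0,0]; yd=(uv[:,1]-K[1,2])/K[1,1]; x,y=xd.copy(),yd.copy()
    for _ in range(30):
        s=1+ci['k1']*(x*x+y*y); x,y=xd/s,yd/s
    return np.c_[x,-y,-np.ones_like(x)]@R.from_quat(ci['rotation']).as_matrix().T
def plane(ci,uv,z):
    d=ray(ci,uv); p=ci['position']; return p+d*((z-p[2])/d[:,2])[:,None]
def snap(name,tag,crop=None,k=1):
    ci=manip.camera_info(name); im=manip.camera(name)[:,:,::-1].copy()
    np.savez(f'pics/{tag}.npz',im=im,**ci); cv2.imwrite(f'pics/{tag}.png',im); return ci,im
def load(tag):
    d=np.load(f'pics/{tag}.npz'); return {k:d[k] for k in ('camera_matrix','k1','position','rotation')},d['im']
def crop(tag,x0,y0,w,h,k):
    ci,im=load(tag); c=cv2.resize(im[y0:y0+h,x0:x0+w],None,fx=k,fy=k,interpolation=cv2.INTER_CUBIC)
    cv2.imwrite(f'pics/{tag}_c{x0}_{y0}.png',c)
def pose():
    o=manip.observe(); M=R.from_quat(o['orientation']).as_matrix()
    print('t',round(o['time_s'],2),'p',o['eef_pos'].round(4),'x',M[:,0].round(3),'y',M[:,1].round(3),'F',o['wrist_force'].round(1),'M',o['moment'].round(2),'gap',round(o['finger_gap'],4),'q',o['joint_positions'].round(3))
    return o,M
E
python3 - <<'E'
from h import *
for n in("top","scene"): 
    ci=manip.camera_info(n); im=cv2.imread(f'pics/{n}0.png'); np.savez(f'pics/{n}0.npz',im=im,**ci)
crop("top0",230,180,100,75,8) if 0 else None
crop("top0",235,175,100,150,5)
crop("top0",400,225,80,60,8)
crop("scene0",220,190,170,80,4)
crop("scene0",350,320,70,60,8)
crop("scene0",150,150,170,250,3) 
pose()
ci=load("top0")[0]
for n,uv,z in[("stand",(438,257),.034),("lock",(293,257),.052),("handle",(268,308),.098),("bottle",(187,287),.09),("spool",(388,191),.04),("irontip",(350,338),.15),("ironR",(410,328),.1)]: print(n,plane(ci,uv,z).round(3))
E
```

```text
t 0.1 p [0.1447 0.6077 0.2307] x [ 0.232  0.973 -0.001] y [-0.    -0.001 -1.   ] F [-0.4 -1.1  1.1] M [-0.05  0.01 -0.06] gap 0.0851 q [ 1.242  0.494  1.346 -0.     1.302 -0.096]
stand [[ 0.639 -0.178  0.034]]
lock [[0.644 0.154 0.052]]
handle [[0.533 0.208 0.098]]
bottle [[0.581 0.385 0.09 ]]
spool [[ 0.793 -0.066  0.04 ]]
irontip [[0.47  0.037 0.15 ]]
ironR [[ 0.483 -0.096  0.1  ]]
```

View pics/top0_c235_175.png

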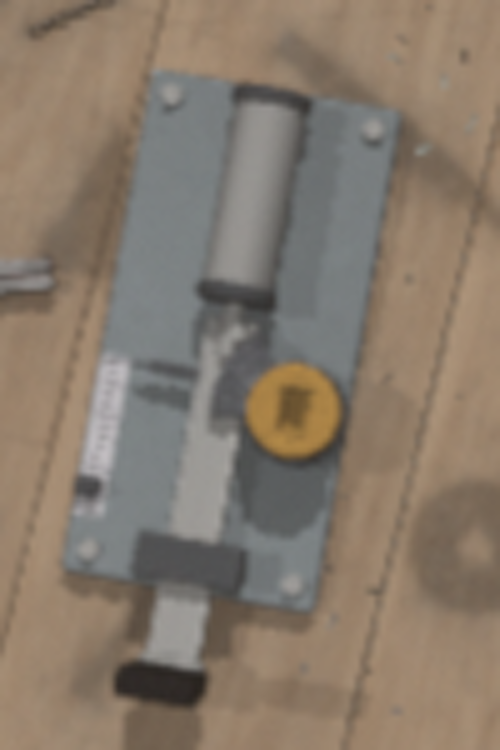

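View pics/top0_c400_225.png

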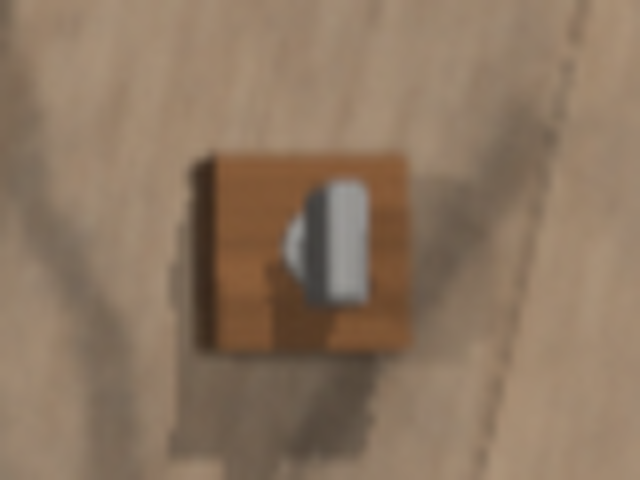

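View pics/scene0_c220_190.png

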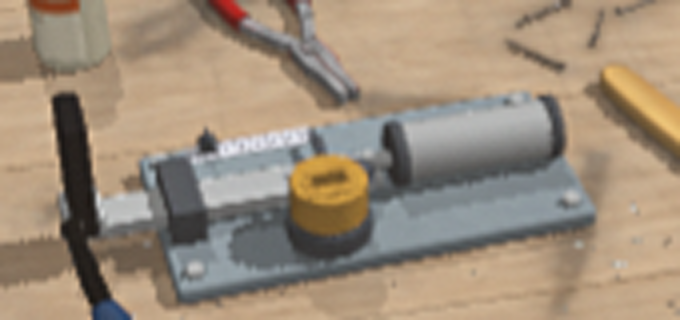

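View pics/scene0_c150_150.png

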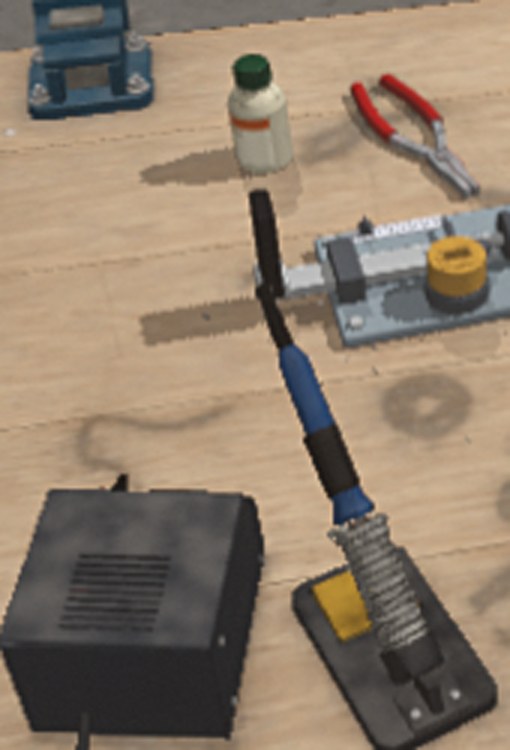

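Run:
```python
from h import *
o,M=pose(); c=manip.camera_info('wrist'); Rc=R.from_quat(c['rotation']).as_matrix()
print('cam pos in tool',M.T@(c['position']-o['eef_pos'])); print('cam axes in tool (cols x,y,z)',(M.T@Rc).round(3))
t=load('top0')[0]; s=load('scene0')[0]
def tri(a,b):
    d1=ray(t,a)[0];d2=ray(s,b)[0];A=np.c_[d1,-d2];k=np.linalg.lstsq(A,s['position']-t['position'],rcond=None)[0]
    return (t['position']+d1*k[0]).round(3),(s['position']+d2*k[1]).round(3)
print('iron end',tri((349,338),(238,247)))
print('lock',tri((235+295/5,175+411/5),(220+328/4,190+180/4)))
print('handle top',tri((235+160/5,175+682/5),(220+66/4,190+98/4)))
pl=np.array([[155,70],[400,115],[312,612],[65,570]])/5+[235,175]
q=plane(t,pl,.012); print(q.round(4)); d=q[0]-q[3]; print(np.degrees(np.arctan2(d[1],d[0]))); d=q[1]-q[2]; print(np.degrees(np.arctan2(d[1],d[0])), q.mean(0))
# key
k=np.array([[330,178],[370,182],[368,302],[328,305]])/8+[400,225]
print('key top',plane(t,k,.076).round(4),plane(t,k,.076).mean(0))
st=np.array([[215,155],[408,155],[408,352],[215,352]])/8+[400,225]
q=plane(t,st,.034);print('stand',q.round(4),q.mean(0))
```

```text
t 0.1 p [0.1447 0.6077 0.2307] x [ 0.232  0.973 -0.001] y [-0.    -0.001 -1.   ] F [-0.4 -1.1  1.1] M [-0.05  0.01 -0.06] gap 0.0851 q [ 1.242  0.494  1.346 -0.     1.302 -0.096]
cam pos in tool [-0.00156951 -0.14135748  0.06847776]
cam axes in tool (cols x,y,z) [[ 1.     0.     0.   ]
 [ 0.     0.267 -0.964]
 [-0.     0.964  0.267]]
iron end (array([0.472, 0.04 , 0.17 ]), array([0.472, 0.04 , 0.17 ]))
lock (array([0.644, 0.152, 0.049]), array([0.646, 0.151, 0.049]))
handle top (array([0.526, 0.21 , 0.107]), array([0.525, 0.21 , 0.107]))
[[0.808  0.2167 0.012 ]
 [0.7843 0.102  0.012 ]
 [0.5529 0.1475 0.012 ]
 [0.5746 0.2616 0.012 ]]
-10.887857354743243
-11.117202691714702 [0.67992545 0.18197377 0.012     ]
key top [[ 0.6579 -0.176   0.076 ]
 [ 0.6566 -0.1872  0.076 ]
 [ 0.6232 -0.1854  0.076 ]
 [ 0.6226 -0.1741  0.076 ]] [ 0.6400795  -0.18068145  0.076     ]
stand [[ 0.6682 -0.153   0.034 ]
 [ 0.667  -0.2091  0.034 ]
 [ 0.6103 -0.2069  0.034 ]
 [ 0.6115 -0.151   0.034 ]] [ 0.63925521 -0.1800016   0.034     ]
```

Request:
{"api": "jog_arm", "payload": {
  "rows": [
    [1, -15, 0, -27, 0],
    [1, -15, 0, -27, 0],
    [1, -15, 0, -27, 0],
    [1, -15, 0, -27, 0],
    [1, -15, 0, -27, 0],
    [1, -15, 0, -27, 0],
    [1, -15, 0, -27, 0],
    [1, -15, 0, -27, 0],
    [1, -15, 0, -27, 0],
    [1, -15, 0, -27, 0],
    [1, -15, 0, -27, 0],
    [1, -15, 0, -27, 0]
  ]
}}

```text
time_s: 1.1
eef_pos: [0.4191, 0.3566, 0.2311]
orientation: [-0.555, -0.438, 0.438, 0.555]
wrist_force: [-0.0, 0.2, -0.6]
finger_gap: 0.0853
```

Request:
{"api": "jog_arm", "payload": {
  "rows": [
    [1, -15, 2, -27, 0],
    [1, -15, 2, -27, 0],
    [1, -15, 2, -27, 0],
    [1, -15, 2, -27, 0],
    [1, -14, 2, -27, 0],
    [1, -14, 2, -27, 0],
    [1, -14, 2, -27, 0],
    [1, -13, 2, -24, -2.4],
    [1, 0, 0, 0, 0],
    [1, 0, 0, 0, 0],
    [1, 0, 0, 0, 0]
  ]
}}

```text
time_s: 2.02
eef_pos: [0.5983, 0.1967, 0.2149]
orientation: [-0.546, -0.449, 0.45, 0.546]
wrist_force: [-1.0, -0.4, -0.0]
finger_gap: 0.0851
```

Run:
```python
from h import *
pose(); snap('wrist','w1'); pose()
```

```text
t 2.02 p [0.5983 0.1967 0.2149] x [ 0.191  0.982 -0.   ] y [-0.001 -0.    -1.   ] F [-1.  -0.4 -0. ] M [-0.    0.06  0.01] gap 0.0851 q [ 0.223  0.516  1.353  0.     1.274 -1.156]
t 2.07 p [0.5981 0.1971 0.2151] x [ 0.191  0.982 -0.   ] y [-0.001 -0.    -1.   ] F [1.  0.6 0.9] M [-0.   -0.02 -0.01] gap 0.086 q [ 0.223  0.516  1.353  0.     1.274 -1.156]
```

View pics/w1.png

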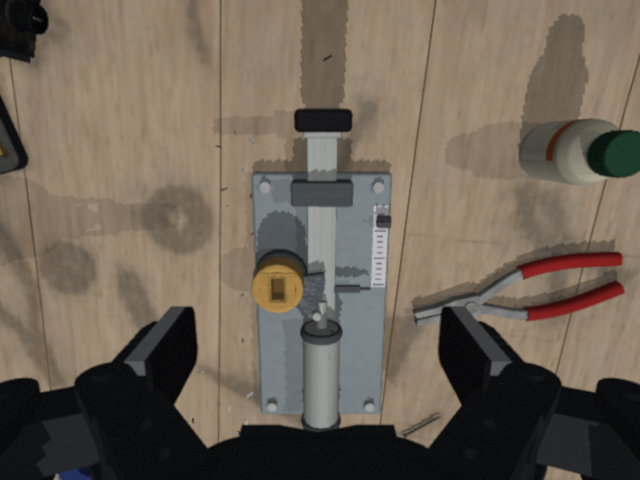

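Run:
```python
from h import *
crop('w1',240,90,160,110,5); crop('w1',240,200,160,110,5)
```

```text
(no output)
```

View pics/w1_c240_90.png

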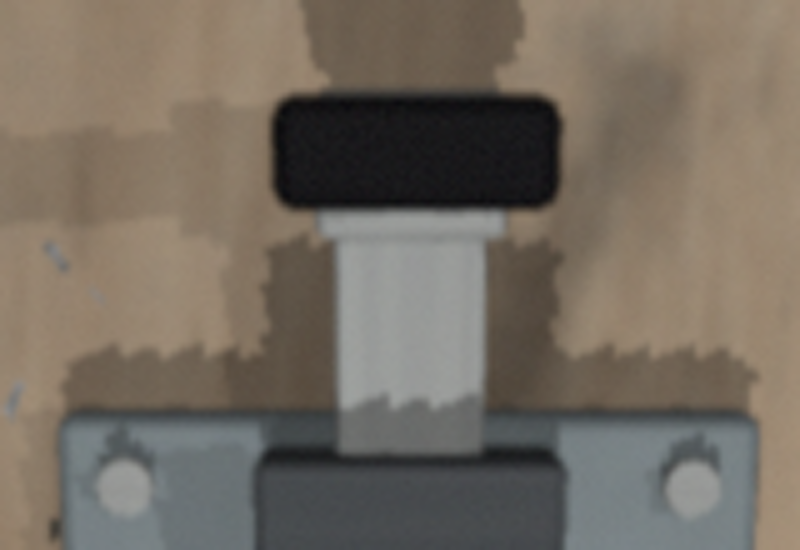

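View pics/w1_c240_200.png

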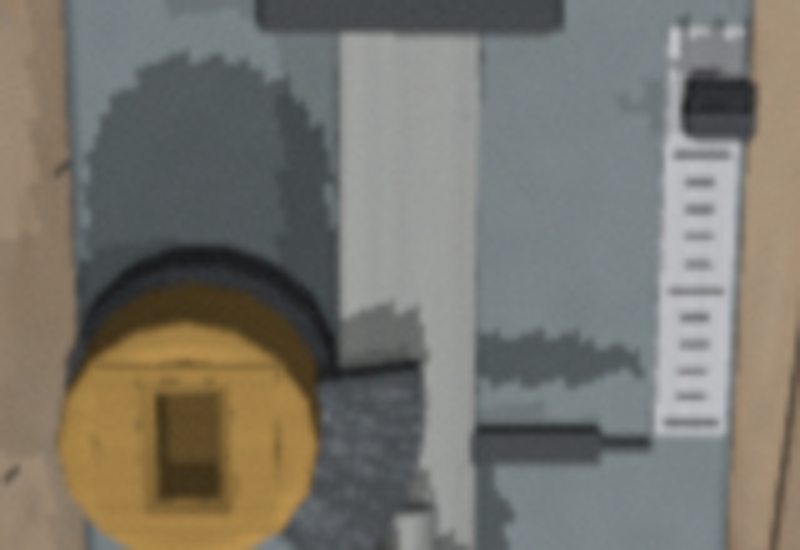

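Run:
```python
from h import *
ci,_=load('w1')
def P(n,x,y,z): 
    p=plane(ci,(240+x/5,n+y/5),z)[0]; return p
yaw=np.radians(-11); 
base=[P(90,62,412,.012),P(90,757,412,.012)]; d=base[1]-base[0]; print('front edge az',np.degrees(np.arctan2(d[1],d[0]))-90,np.linalg.norm(d))
print('bolts',[P(90,123,488,.016).round(4),P(90,692,488,.016).round(4)])
print('lock',P(200,187.5,447,.052),'slotdir',P(200,187.5,382,.052)-P(200,187.5,512,.052))
h=[P(90,275,150,.098),P(90,560,150,.098),P(90,416,95,.098),P(90,416,208,.098)]; print('handle',np.array(h).round(4),(h[0]+h[1])/2)
ex=np.array([np.cos(yaw),np.sin(yaw)])
for z in(.02,.03,.04):
    a=P(200,650,442,z);b=P(200,718,95,z); print(z,'ptr',a.round(4),'rider',b.round(4),'d',(a-b)[:2]@ex)
t,_=load('top0')
print(proj(t,[P(200,187.5,447,.052)]), proj(t,[(h[0]+h[1])/2]))
```

```text
front edge az -11.051520150121632 0.1169203181059261
bolts [array([0.5672, 0.1558, 0.016 ]), array([0.5855, 0.2497, 0.016 ])]
lock [0.64520447 0.1530715  0.052     ] slotdir [-0.02190063  0.00486388  0.        ]
handle [[0.5219 0.196  0.098 ]
 [0.5285 0.2301 0.098 ]
 [0.5189 0.2141 0.098 ]
 [0.5318 0.2116 0.098 ]] [0.52520247 0.21307271 0.098     ]
0.02 ptr [0.672  0.2282 0.02  ] rider [0.612  0.2495 0.02  ] d 0.0629946478746415
0.03 ptr [0.6678 0.2276 0.03  ] rider [0.6096 0.2483 0.03  ] d 0.061121637970237806
0.04 ptr [0.6636 0.227  0.04  ] rider [0.6072 0.247  0.04  ] d 0.059248628065834
[[293.6076728  256.63846208]] [[265.88925038 311.67392083]]
```

Request:
{"api": "jog_arm", "payload": {
  "rows": [
    [1, -30, 0, -9, 0],
    [1, -30, 0, -9, 0],
    [1, -30, 0, -9, 0],
    [1, -30, 0, -9, 0],
    [1, -30, 0, -9, 0],
    [1, -30, 0, -9, 0],
    [1, -30, 0, -9, 0],
    [1, -30, 0, -9, 0],
    [1, -30, 0, -9, 0],
    [1, -30, 5, -10, 0],
    [1, -30, 5, -11, 0],
    [1, -32, 5, -11, 0]
  ]
}}

```text
time_s: 3.07
eef_pos: [0.6407, -0.1803, 0.2005]
orientation: [0.545, 0.45, -0.45, -0.545]
wrist_force: [1.0, 0.4, -0.5]
finger_gap: 0.0854
```

Request:
{"api": "jog_arm", "payload": {
  "rows": [
    [0.7, 0, 0, 0, -4.6],
    [0.7, 0, 0, 0, -4.7],
    [0.7, 0, 0, 0, 0],
    [0.7, 0, 0, 0, 0]
  ]
}}

```text
time_s: 3.4
eef_pos: [0.6406, -0.1793, 0.2004]
orientation: [-0.508, -0.492, 0.492, 0.508]
wrist_force: [0.3, 0.5, -0.3]
finger_gap: 0.06
```

Run:
```python
from h import *
pose(); snap('wrist','w2'); crop('w2',240,160,160,120,5)
```

```text
t 3.4 p [ 0.6406 -0.1793  0.2004] x [0.031 1.    0.   ] y [-0.  0. -1.] F [ 0.3  0.5 -0.3] M [ 0.01 -0.03 -0.01] gap 0.06 q [-0.363  0.579  1.275  0.     1.288 -1.902]
```

View pics/w2.png

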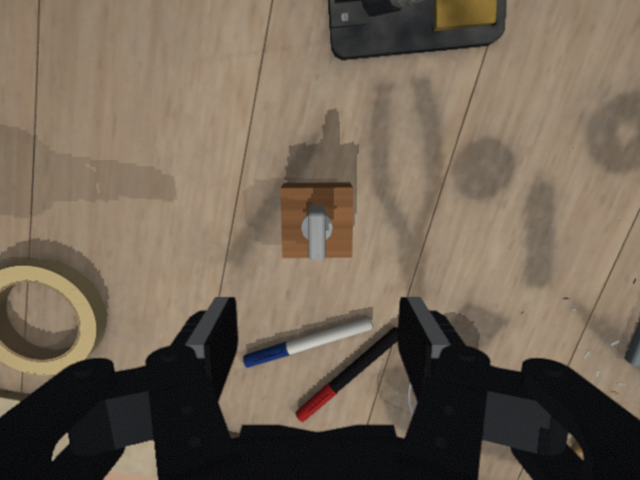

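View pics/w2_c240_160.png

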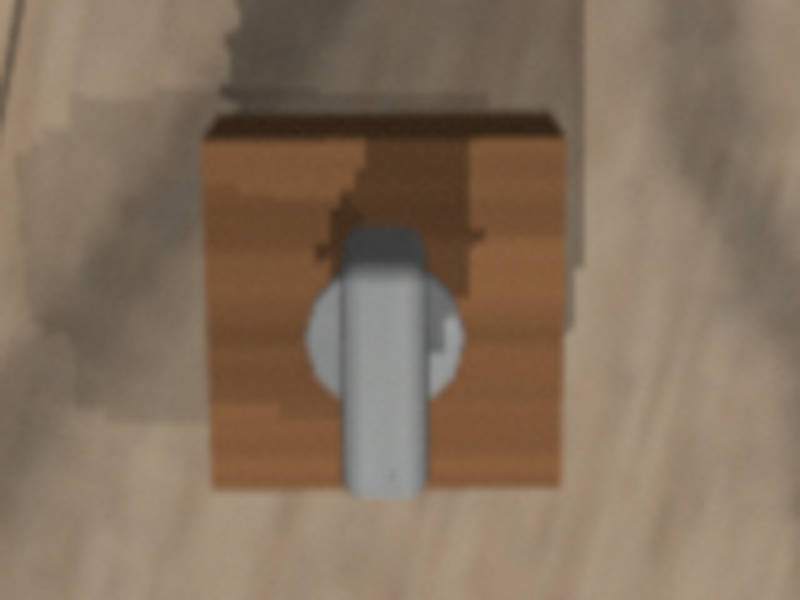

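Run:
```python
from h import *
ci,_=load('w2'); f=lambda x,y,z:plane(ci,(240+x/5,160+y/5),z)[0].round(4)
print(f(385,381,.076), f(385,265,.076),f(386,498,.076)); print('collar',f(385,335,.044)); print('stand', [f(*p,.034) for p in((203,138),(565,138),(560,488),(212,488))], np.mean([f(*p,.034) for p in((203,138),(565,138),(560,488),(212,488))],0))
```

```text
[ 0.6406 -0.1811  0.076 ] [ 0.6246 -0.1805  0.076 ] [ 0.6573 -0.1814  0.076 ]
collar [ 0.6417 -0.1811  0.044 ]
stand [array([ 0.6125, -0.2079,  0.034 ]), array([ 0.6142, -0.1529,  0.034 ]), array([ 0.6699, -0.1541,  0.034 ]), array([ 0.6682, -0.2096,  0.034 ])] [ 0.6412   -0.181125  0.034   ]
```

Request:
{"api": "jog_arm", "payload": {
  "rows": [
    [0.6, -1.8, 25, -0.4, 0],
    [0.6, 0, 35, 0, 0],
    [0.6, 0, 35, 0, 0],
    [0.6, 0, 30, 0, 0],
    [0.6, 0, 20, 0, 0],
    [0.6, 0, 10, 0, 0],
    [0.4, 0, 0, 0, 0],
    [0.25, 0, 0, 0, 0],
    [0.15, 0, 0, 0, 0],
    [0, 0, 0, 0, 0],
    [0, 0, 0, 0, 0],
    [0, 0, 0, 0, 0]
  ]
}}

```text
time_s: 4.45
eef_pos: [0.6419, -0.1815, 0.0472]
orientation: [0.508, 0.493, -0.492, -0.507]
wrist_force: [1.5, 5.7, 0.5]
finger_gap: 0.0168
```

Request:
{"api": "jog_arm", "payload": {
  "rows": [
    [0, 0, 0, 0, 0],
    [0, 0, 0, 0, 0],
    [0, 0, 0, 0, 0],
    [0, 0, 0, 0, 0]
  ]
}}

```text
time_s: 4.78
eef_pos: [0.6419, -0.1816, 0.0472]
orientation: [0.508, 0.493, -0.492, -0.507]
wrist_force: [-0.4, 5.4, -0.7]
finger_gap: 0.0164
```

Run:
```python
from h import *
pose(); snap('wrist','w3')
```

```text
t 4.78 p [ 0.6419 -0.1816  0.0472] x [0.03 1.   0.  ] y [ 0.002  0.    -1.   ] F [-0.4  5.4 -0.7] M [ 1.16 -0.09  0.02] gap 0.0164 q [-3.660e-01  7.520e-01  1.402e+00  1.000e-03  9.860e-01 -1.907e+00]
```

View pics/w3.png

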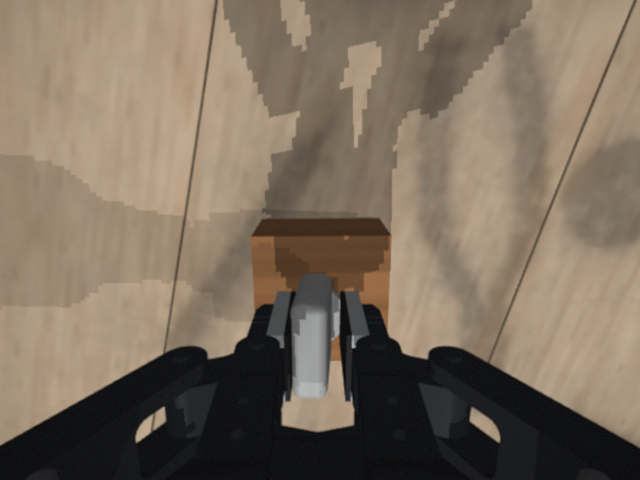

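Run:
```python
from h import *
crop('w3',240,220,160,190,4)
```

```text
(no output)
```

View pics/w3_c240_220.png

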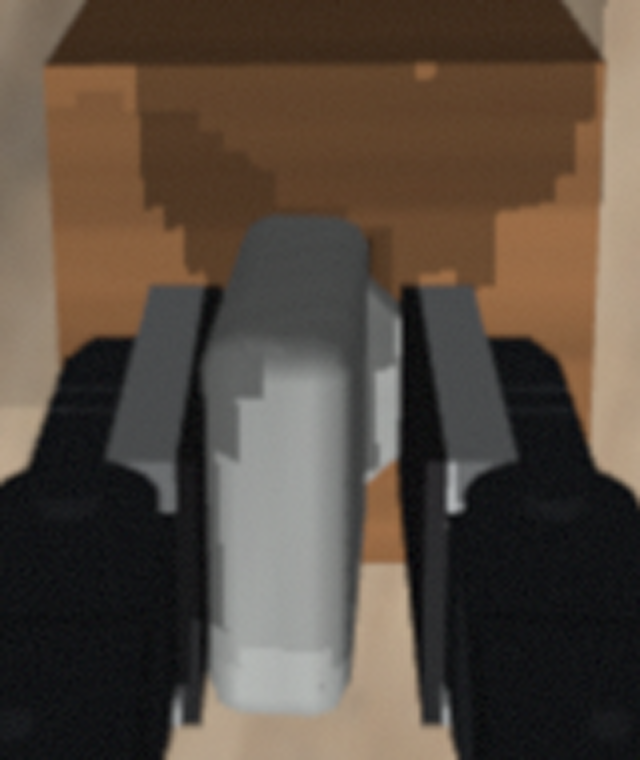

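Request:
{"api": "jog_arm", "payload": {
  "rows": [
    [0.5, 0, 0, 0, 0],
    [0.5, 0, 0, 0, 0],
    [0.5, 0, 0, 0, 0],
    [0.5, 0, -4, 0, 0],
    [0.5, 0, 0, 0, 0],
    [0.5, 0, 0, 0, 0]
  ]
}}

```text
time_s: 5.33
eef_pos: [0.6414, -0.1823, 0.0499]
orientation: [0.508, 0.493, -0.492, -0.507]
wrist_force: [-0.1, 0.2, -0.5]
finger_gap: 0.043
```

Run:
```python
from h import *
pose(); snap('wrist','w4');crop('w4',240,220,160,190,4)
```

```text
t 5.33 p [ 0.6414 -0.1823  0.0499] x [ 0.03  1.   -0.  ] y [ 0.001 -0.    -1.   ] F [-0.1  0.2 -0.5] M [-0.01 -0.08  0.05] gap 0.043 q [-0.366  0.749  1.4   -0.     0.992 -1.907]
```

View pics/w4_c240_220.png

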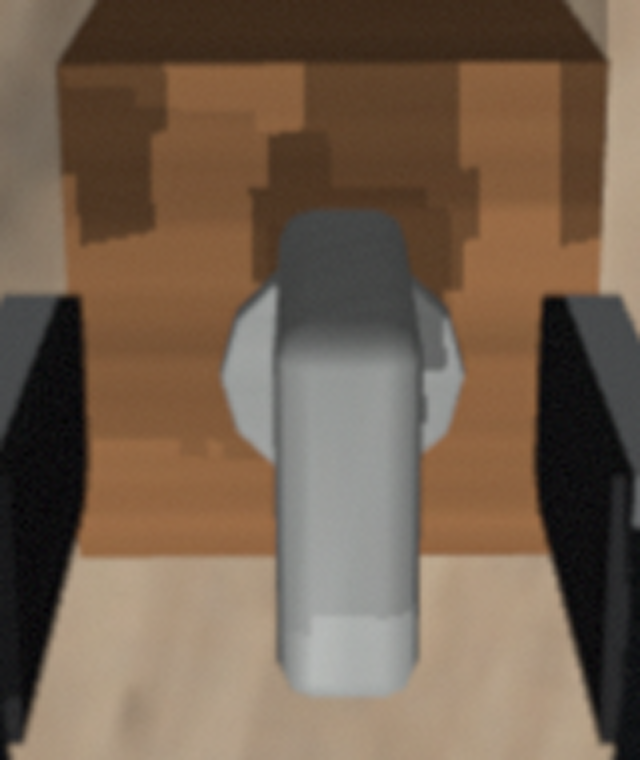

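Request:
{"api": "jog_arm", "payload": {
  "rows": [
    [0.5, 2.8, -1, 0, 0],
    [0.4, 0, 0, 0, 0],
    [0.3, 0, 0, 0, 0],
    [0.2, 0, 0, 0, 0],
    [0.1, 0, 0, 0, 0],
    [0, 0, 0, 0, 0],
    [0, 0, 0, 0, 0],
    [0, 0, 0, 0, 0],
    [0, 0, 0, 0, 0]
  ]
}}

```text
time_s: 6.13
eef_pos: [0.6412, -0.1793, 0.0504]
orientation: [0.507, 0.493, -0.493, -0.507]
wrist_force: [0.2, 0.2, 3.6]
finger_gap: 0.0115
```

Run:
```python
from h import *
pose(); snap('wrist','w5');crop('w5',240,220,160,190,4)
```

```text
t 6.13 p [ 0.6412 -0.1793  0.0504] x [ 0.03  1.   -0.  ] y [ 0. -0. -1.] F [0.2 0.2 3.6] M [ 0.16  0.01 -0.01] gap 0.0115 q [-0.362  0.747  1.402  0.     0.993 -1.904]
```

View pics/w5_c240_220.png

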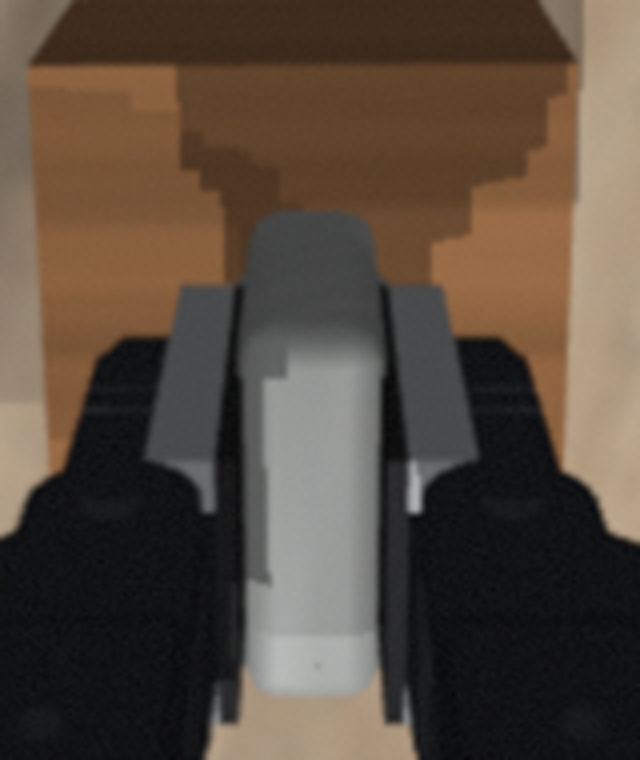

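Request:
{"api": "jog_arm", "payload": {
  "rows": [
    [0, 0, -5, 0, 0],
    [0, 0, -10, 0, 0],
    [0, 0, -15, 0, 0],
    [0, 0, -25, 0, 0],
    [0, 0, -25, 0, 0],
    [0, 0, 0, 0, 0],
    [0, 0, 0, 0, 0]
  ]
}}

```text
time_s: 6.77
eef_pos: [0.642, -0.1796, 0.1325]
orientation: [0.508, 0.493, -0.492, -0.506]
wrist_force: [0.5, -0.8, -0.8]
finger_gap: 0.0106
```

Run:
```python
from h import *
pose(); snap('wrist','w6');crop('w6',240,220,160,190,4)
```

```text
t 6.77 p [ 0.642  -0.1796  0.1325] x [ 0.03   1.    -0.001] y [ 0.003 -0.001 -1.   ] F [ 0.5 -0.8 -0.8] M [-0.02  0.02  0.03] gap 0.0106 q [-0.362  0.648  1.344  0.     1.147 -1.904]
```

View pics/w6.png

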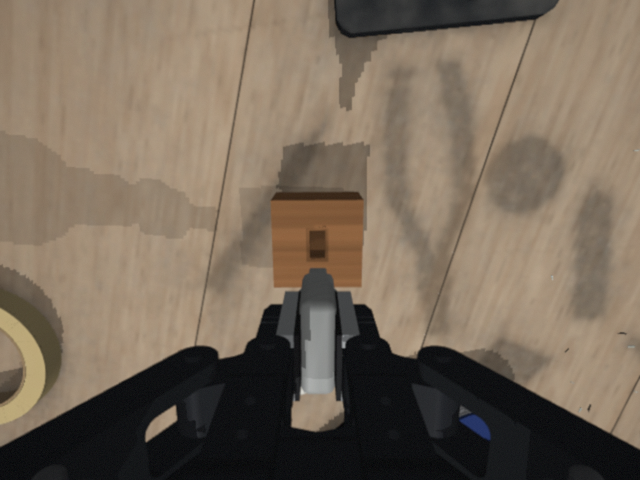

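Request:
{"api": "jog_arm", "payload": {
  "rows": [
    [0, 20, 0, 0, 0],
    [0, 30, 0, 0, 0],
    [0, 30, 0, 0, 0],
    [0, 30, 0, 0, 0],
    [0, 30, 0, 0, 0],
    [0, 30, 0, 0, 0],
    [0, 30, 0, 0, 0],
    [0, 30, 0, 1, 0],
    [0, 30, 0, 1, 0],
    [0, 30, 0, 1, 0],
    [0, 25, 0, 2, 0],
    [0, 19, 0, 1, 0]
  ]
}}

```text
time_s: 7.82
eef_pos: [0.644, 0.1569, 0.1292]
orientation: [-0.507, -0.492, 0.493, 0.508]
wrist_force: [-0.3, 0.3, -0.9]
finger_gap: 0.0107
```

Request:
{"api": "jog_arm", "payload": {
  "rows": [
    [0, 0, 0, 0, 4.6],
    [0, 0, 0, 0, 4.7],
    [0, 0, 0, 0, 0],
    [0, 0, 0, 0, 0],
    [0, 0, 0, 0, 0]
  ]
}}

```text
time_s: 8.23
eef_pos: [0.6448, 0.1544, 0.1298]
orientation: [-0.545, -0.45, 0.451, 0.545]
wrist_force: [0.1, 0.3, -1.5]
finger_gap: 0.0104
```

Run:
```python
from h import *
pose(); snap('wrist','w7');crop('w7',240,180,160,210,4)
```

```text
t 8.23 p [0.6448 0.1544 0.1298] x [ 0.188  0.982 -0.   ] y [-0.001 -0.    -1.   ] F [ 0.1  0.3 -1.5] M [-0.01 -0.07  0.01] gap 0.0104 q [ 0.145  0.648  1.352 -0.     1.142 -1.236]
```

View pics/w7.png

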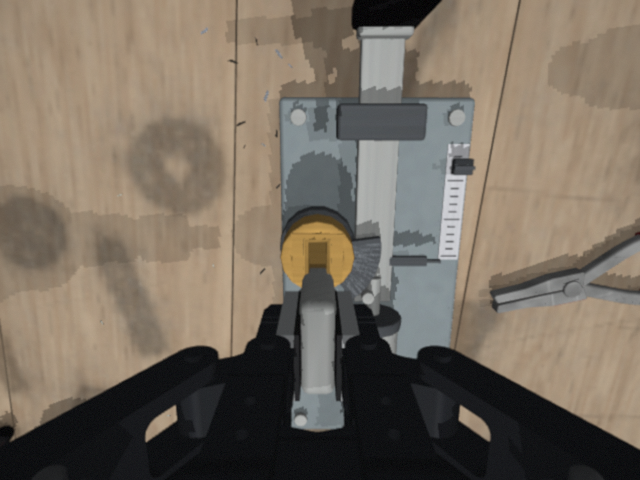

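View pics/w7_c240_180.png

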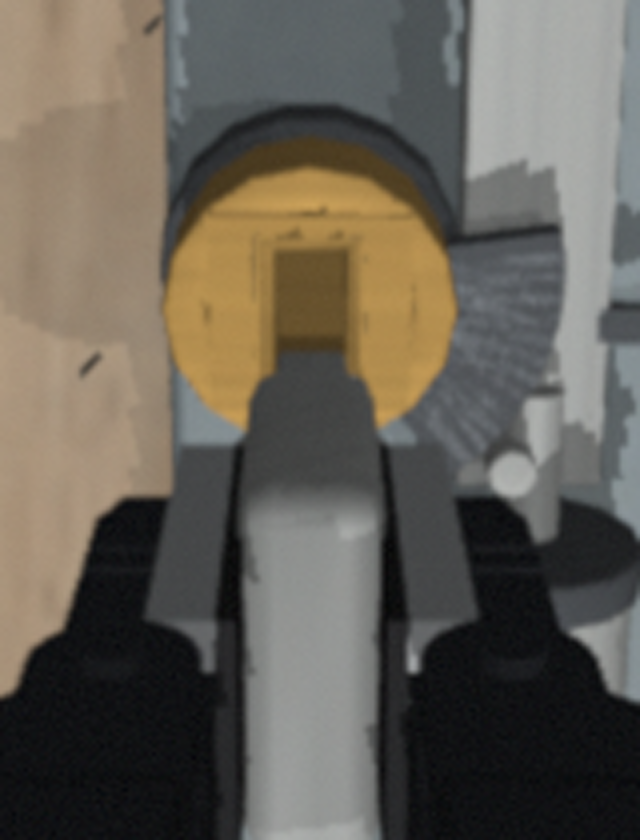

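Run:
```python
from h import *
ci,_=load('w7'); o,M=pose()
th=np.linspace(0,2*np.pi,60)
for uv in((311,305),(311,300),(311,310)):
    p=plane(ci,(240+uv[0]/4,180+uv[1]/4),.052)[0]; print(p.round(4),(M.T@(p-o['eef_pos'])*1000).round(1))
# rim: top at (311,165) left(165,305) right(457,305)
for uv in((311,165),(165,300),(457,300)):
    p=plane(ci,(240+uv[0]/4,180+uv[1]/4),.052)[0]; print((M.T@(p-o['eef_pos'])*1000).round(1))
ci2,_=load('w6')
# slot in the stand, centre px (318,243), z .034
p=plane(ci2,(317.5,244),.034)[0]; print('standslot',p)
for e in (0,): pass
# key in current view: head top front/back edges at crop y 520(front edge top), 
tops=M@np.array([[-.0018,-.026+.0,z] for z in(.017,-.017)]).T
```

```text
t 8.28 p [0.6449 0.1544 0.1299] x [ 0.189  0.982 -0.   ] y [-0.001 -0.    -1.   ] F [ 0.1  0.3 -1.1] M [-0.02 -0.07  0.01] gap 0.0108 q [ 0.145  0.648  1.352 -0.     1.142 -1.236]
[0.6443 0.153  0.052 ] [-1.4 77.9  0.2]
[0.6436 0.1532 0.052 ] [-1.4 77.9  0.9]
[0.6451 0.1529 0.052 ] [-1.4 77.9 -0.5]
[-1.5 77.9 20.5]
[-22.1  77.9   0.9]
[19.2 77.9  1. ]
standslot [ 0.64056845 -0.18111197  0.034     ]
```

Request:
{"api": "jog_arm", "payload": {
  "rows": [
    [0, 0.3, 15, -0.4, 0],
    [0, 0, 15, 0, 0],
    [0, 0, 8, 0, 0],
    [0, 0, 0, 0, 0],
    [0, 0, 5, 0, 0],
    [0, 0, 3, 0, 0],
    [0, 0, 3, 0, 0],
    [0, 0, 0, 0, 0]
  ]
}}

```text
time_s: 8.95
eef_pos: [0.6454, 0.1549, 0.0811]
orientation: [-0.546, -0.45, 0.45, 0.546]
wrist_force: [-0.8, -0.4, -0.8]
finger_gap: 0.0113
```

Request:
{"api": "jog_arm", "payload": {
  "rows": [
    [0, 0, 4, 0, 0],
    [0, 0, 4, 0, 0],
    [0, 0, 2, 0, 0],
    [0, 0, 1, 0, 0],
    [0, 0, 0, 0, 0]
  ]
}}

```text
time_s: 9.37
eef_pos: [0.6454, 0.155, 0.0704]
orientation: [-0.546, -0.45, 0.45, 0.546]
wrist_force: [-0.0, -0.0, 0.7]
finger_gap: 0.0111
```

Request:
{"api": "jog_arm", "payload": {
  "rows": [
    [0, 0, 1, 0, 0],
    [0, 0, 1, 0, 0],
    [0, 0, 0, 0, 0],
    [0, 0, 0, 0, 0]
  ]
}}

```text
time_s: 9.7
eef_pos: [0.6457, 0.155, 0.0701]
orientation: [0.546, 0.45, -0.449, -0.545]
wrist_force: [-8.7, -1.8, 26.8]
finger_gap: 0.0109
```

Run:
```python
from h import *
pose(); snap('wrist','w8');crop('w8',240,180,160,210,4)
```

```text
t 9.7 p [0.6457 0.155  0.0701] x [0.191 0.982 0.   ] y [ 0.001  0.    -1.   ] F [-8.7 -1.8 26.8] M [-0.32  1.64 -0.02] gap 0.0109 q [ 0.146  0.72   1.396 -0.     1.025 -1.233]
```

View pics/w8.png

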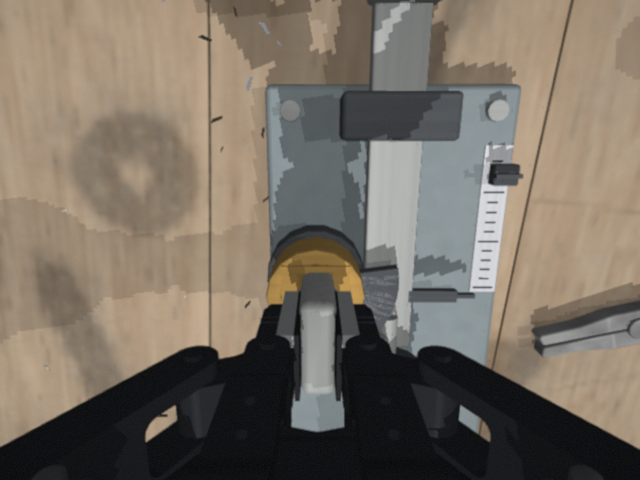

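Request:
{"api": "jog_arm", "payload": {
  "rows": [
    [0, 0, -1, 0, 0],
    [0, 0, -0.5, 0, 5],
    [0, 0, 0, 0, 6],
    [0, 0, 0, 0, 6],
    [0, 0, 0, 0, 6],
    [0, 0, 0, 0, 6],
    [0, 0, 0, 0, 6],
    [0, 0, 0, 0, 6],
    [0, 0, 0, 0, 6],
    [0, 0, 0, 0, 0],
    [0, 0, 0, 0, 0]
  ]
}}

```text
time_s: 10.67
eef_pos: [0.646, 0.1551, 0.0703]
orientation: [0.68, 0.195, -0.194, -0.68]
wrist_force: [-0.9, 0.1, 5.3]
finger_gap: 0.0108
```

Run:
```python
from h import *
pose()
```

```text
t 10.67 p [0.646  0.1551 0.0703] x [0.848 0.529 0.001] y [ 0.001  0.    -1.   ] F [-0.9  0.1  5.3] M [ 0.06  0.11 -0.09] gap 0.0108 q [ 0.146  0.72   1.395  0.     1.026 -0.412]
```

Request:
{"api": "jog_arm", "payload": {
  "rows": [
    [0, 0, 0, 0, 6],
    [0, 0, 0, 0, 6],
    [0, 0, 0, 0, 6],
    [0, 0, 0, 0, 6],
    [0, 0, 0, 0, 6],
    [0, 0, 0, 0, 6],
    [0, 0, 0, 0, 6],
    [0, 0, 0, 0, 2],
    [0, 0, 0, 0, 2],
    [0, 0, 0, 0, 2],
    [0, 0, 0, 0, 0],
    [0, 0, 0, 0, 0]
  ]
}}

```text
time_s: 11.67
eef_pos: [0.6469, 0.1552, 0.0703]
orientation: [-0.7, 0.097, -0.1, 0.701]
wrist_force: [4.7, 0.4, 0.2]
finger_gap: 0.0107
```

Run:
```python
from h import *
pose()
snap('wrist','w9')
```

```text
t 11.67 p [0.6469 0.1552 0.0703] x [ 0.961 -0.276  0.003] y [ 0.003  0.    -1.   ] F [4.7 0.4 0.2] M [ 0.19 -0.93 -0.03] gap 0.0107 q [0.146 0.72  1.394 0.    1.024 0.425]
```

View pics/w9.png

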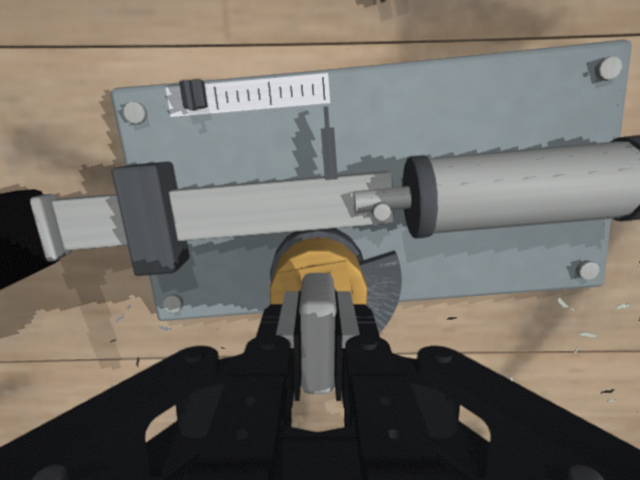

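Request:
{"api": "jog_arm", "payload": {
  "rows": [
    [0, 0, 0, 0, 2],
    [0, 0, 0, 0, 2],
    [0, 0, 0, 0, 2],
    [0, 0, 0, 0, 0],
    [0, 0, 0, 0, 0]
  ]
}}

```text
time_s: 12.13
eef_pos: [0.6471, 0.1552, 0.0704]
orientation: [-0.694, 0.134, -0.136, 0.694]
wrist_force: [4.7, 0.8, 0.5]
finger_gap: 0.011
```

Run:
```python
from h import *
pose()
snap('wrist','w10')
```

```text
t 12.13 p [0.6471 0.1552 0.0704] x [ 0.927 -0.375  0.003] y [ 0.003  0.    -1.   ] F [4.7 0.8 0.5] M [ 0.11 -1.1   0.07] gap 0.011 q [ 0.146  0.72   1.394 -0.     1.024  0.53 ]
```

View pics/w10.png

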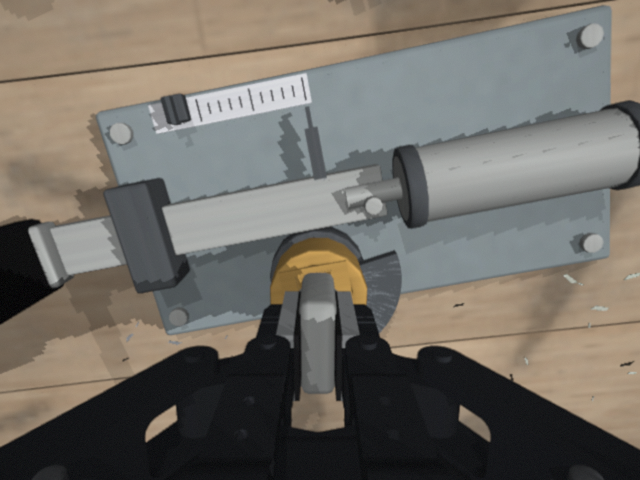

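Request:
{"api": "jog_arm", "payload": {
  "rows": [
    [0, 0, 0, 0, 2],
    [0, 0, 0, 0, 2],
    [0, 0, 0, 0, 0],
    [0, 0, 0, 0, 0],
    [0, 0, 0, 0, 0]
  ]
}}

```text
time_s: 12.6
eef_pos: [0.6471, 0.155, 0.0704]
orientation: [-0.689, 0.158, -0.16, 0.689]
wrist_force: [6.9, -0.1, 1.0]
finger_gap: 0.0109
```

Run:
```python
from h import *
pose()
snap('wrist','w11')
for t in('w8','w10','w11'): crop(t,260,220,160,100,5)
```

```text
t 12.6 p [0.6471 0.155  0.0704] x [ 0.899 -0.438  0.003] y [ 0.003  0.    -1.   ] F [ 6.9 -0.1  1. ] M [-0.1  -1.17  0.31] gap 0.0109 q [ 0.146  0.72   1.394 -0.     1.024  0.599]
```

View pics/w11_c260_220.png

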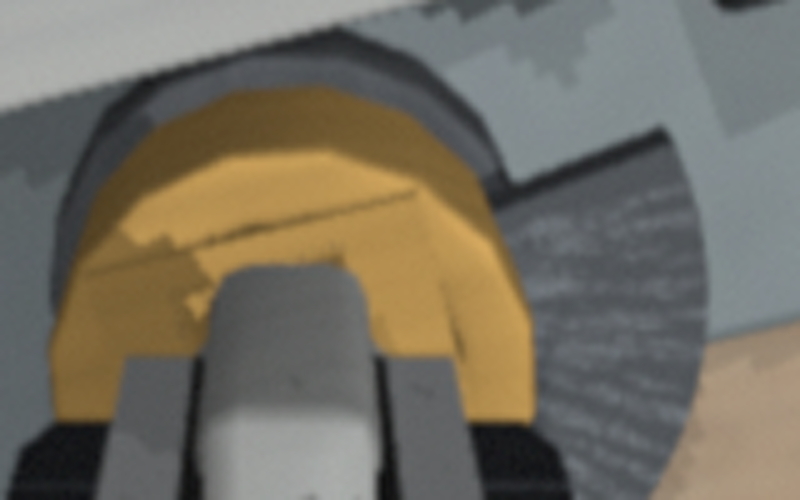

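View pics/w8_c260_220.png

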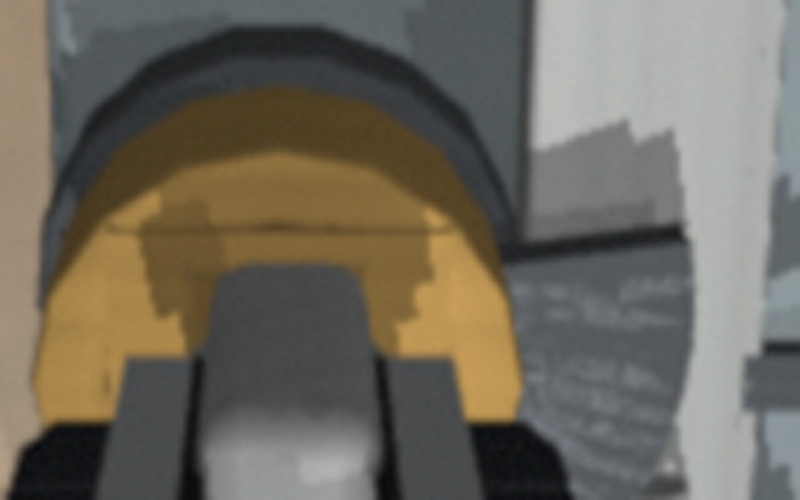

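Request:
{"api": "jog_arm", "payload": {
  "rows": [
    [0, 0, 0, 0, -3],
    [0, 0, 0, 0, -2],
    [0, 0, 0, 0, 0],
    [0.2, 0, 0, 0, 0],
    [0.4, 0, 0, 0, 0],
    [0.5, 0, 0, 0, 0],
    [0.5, 0, 0, 0, 0],
    [0.5, 0, 0, 0, 0],
    [0.5, 0, -15, 0, 0],
    [0.5, 0, -35, 0, 0],
    [0.5, 0, -35, 0, 0],
    [0.5, 0, -15, 0, 0]
  ]
}}

```text
time_s: 13.65
eef_pos: [0.6469, 0.1552, 0.1741]
orientation: [-0.695, 0.127, -0.13, 0.696]
wrist_force: [2.4, 0.1, 1.2]
finger_gap: 0.0426
```

Request:
{"api": "jog_arm", "payload": {
  "rows": [
    [0.5, 0, -10, 0, -5],
    [0.5, 0, 0, 0, -5],
    [0.5, 0, 0, 0, 0],
    [0.5, 0, 0, 0, 0]
  ]
}}

```text
time_s: 13.98
eef_pos: [0.6452, 0.1549, 0.1796]
orientation: [0.704, -0.069, 0.069, -0.704]
wrist_force: [-0.5, -0.8, 0.7]
finger_gap: 0.0426
```

Run:
```python
from h import *
pose()
snap('wrist','w12')
```

```text
t 13.98 p [0.6452 0.1549 0.1796] x [ 0.981 -0.193 -0.   ] y [-0. -0. -1.] F [-0.5 -0.8  0.7] M [-0.02 -0.04 -0.02] gap 0.0426 q [ 0.146  0.596  1.303 -0.     1.243  0.34 ]
```

View pics/w12.png

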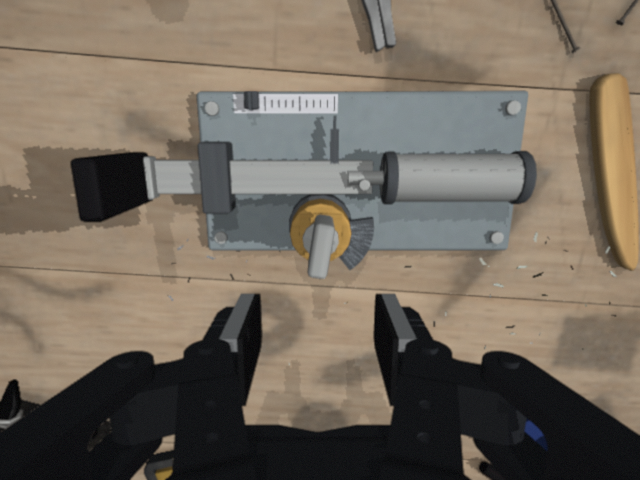

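Request:
{"api": "jog_arm", "payload": {
  "rows": [
    [0.5, -25, 0, 7, 0],
    [0.5, -25, 0, 7, 0],
    [0.5, -25, 0, 7, 0],
    [0.5, -25, 0, 7, 0],
    [0.5, -27, 0, 8, 0],
    [0.5, 0, 0, 0, 0],
    [0.5, 0, 0, 0, 0],
    [0.5, 0, 0, 0, 0]
  ]
}}

```text
time_s: 14.7
eef_pos: [0.528, 0.2145, 0.1796]
orientation: [0.704, -0.068, 0.068, -0.704]
wrist_force: [0.6, -0.2, 0.5]
finger_gap: 0.0426
```

Run:
```python
from h import *
pose()
snap('wrist','w13')
```

```text
t 14.7 p [0.528  0.2145 0.1796] x [ 0.981 -0.192  0.   ] y [ 0. -0. -1.] F [ 0.6 -0.2  0.5] M [ 0.02 -0.04 -0.02] gap 0.0426 q [ 0.281  0.473  1.547 -0.     1.122  0.474]
```

View pics/w13.png

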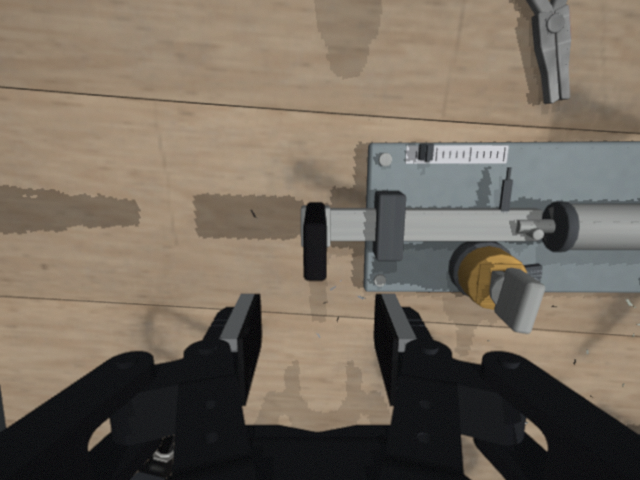

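Run:
```python
from h import *
ci,_=load('w13'); o,M=pose()
for uv,z in(((315,280),.098),((316,232),.098),((304,250),.098),((327,250),.098)):
    p=plane(ci,uv,z)[0]; print(p.round(4),(M.T@(p-o['eef_pos'])*1000).round(1))
ex=M[:,0]
crop('w13',400,130,120,100,6)
```

```text
t 14.75 p [0.5284 0.2143 0.1796] x [ 0.981 -0.192  0.   ] y [ 0. -0. -1.] F [0.  0.2 0.3] M [0.02 0.   0.  ] gap 0.0429 q [ 0.281  0.473  1.547 -0.     1.122  0.474]
[0.5223 0.197  0.098 ] [ -2.7  81.6 -18.1]
[0.5285 0.2254 0.098 ] [-2.1 81.6 10.9]
[0.5196 0.2162 0.098 ] [-9.  81.6  0.3]
[0.5326 0.2137 0.098 ] [ 4.2 81.6  0.3]
```

View pics/w13_c400_130.png

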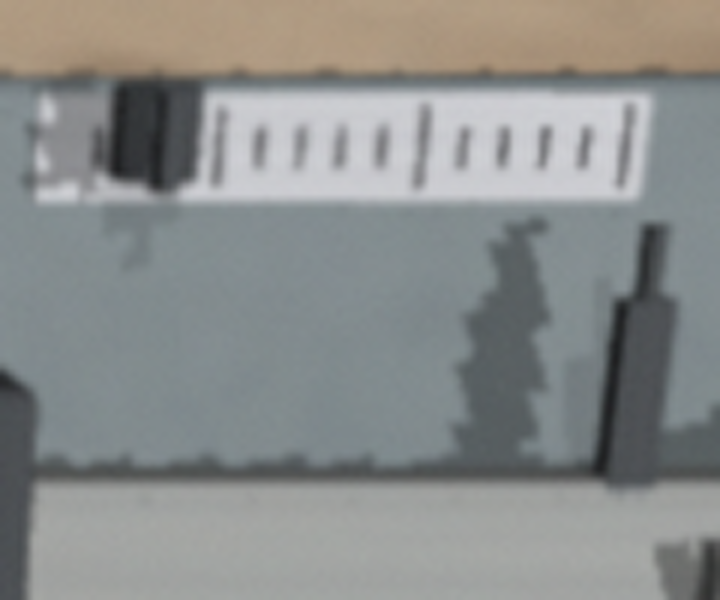

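Request:
{"api": "jog_arm", "payload": {
  "rows": [
    [0.5, 0, 25, 0, 0],
    [0.5, 0, 35, 0, 0],
    [0.5, 0, 30, 0, 0],
    [0.5, 0, 20, 0, 0],
    [0.5, 0, 13, 0, 0],
    [0.4, 0, 0, 0, 0],
    [0.3, 0, 0, 0, 0],
    [0.2, 0, 0, 0, 0],
    [0, 0, 0, 0, 0],
    [0, 0, 0, 0, 0],
    [0, 0, 0, 0, 0],
    [0, 0, 0, 0, 0]
  ]
}}

```text
time_s: 15.75
eef_pos: [0.5264, 0.2146, 0.0575]
orientation: [-0.704, 0.069, -0.067, 0.704]
wrist_force: [-8.2, 3.9, -2.5]
finger_gap: 0.0132
```

Run:
```python
from h import *
pose()
snap('wrist','w14')
```

```text
t 15.75 p [0.5264 0.2146 0.0575] x [ 0.982 -0.191 -0.002] y [-0.002  0.    -1.   ] F [-8.2  3.9 -2.5] M [ 0.59  1.32 -0.19] gap 0.0132 q [2.820e-01 6.390e-01 1.655e+00 1.000e-03 8.490e-01 4.740e-01]
```

View pics/w14.png

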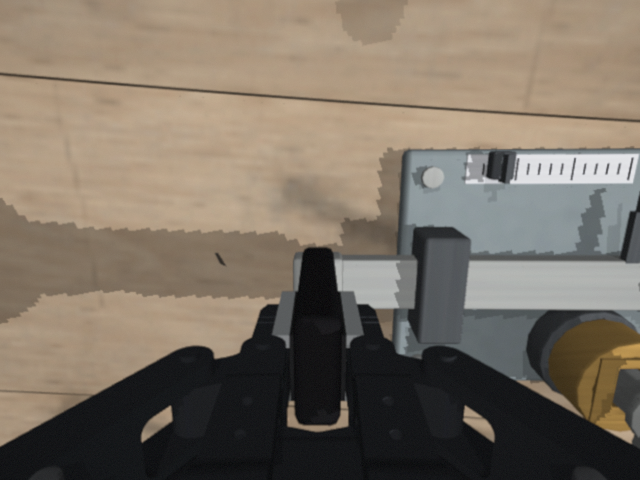

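Request:
{"api": "jog_arm", "payload": {
  "rows": [
    [0, -3, 0, 0, 0],
    [0, -6, 0, 0, 0],
    [0, -8, 0, 0, 0],
    [0, -8, 0, 0, 0],
    [0, -8, 0, 0, 0],
    [0, -8, 0, 0, 0],
    [0, -8, 0, 0, 0],
    [0, -3, 0, 0, 0],
    [0, 0, 0, 0, 0],
    [0, 0, 0, 0, 0],
    [0, 0, 0, 0, 0]
  ]
}}

```text
time_s: 16.72
eef_pos: [0.4782, 0.2243, 0.0576]
orientation: [-0.704, 0.067, -0.069, 0.704]
wrist_force: [8.7, -6.0, -11.6]
finger_gap: 0.0133
```

Run:
```python
from h import *
o,M=pose()
snap('wrist','w15'); snap('top','t15'); snap('scene','s15')
print((M.T@(o['eef_pos']-[.5264,.2146,.0575])*1000).round(2))
crop('w15',420,100,220,165,3.6) if 0 else crop('w15',480,120,160,120,5)
crop('t15',235,225,70,70,8)
crop('s15',230,200,120,80,6)
```

```text
t 16.72 p [0.4782 0.2243 0.0576] x [ 0.982 -0.191  0.003] y [ 0.003  0.    -1.   ] F [  8.7  -6.  -11.6] M [-0.86 -0.84 -0.17] gap 0.0133 q [ 3.260e-01  6.000e-01  1.761e+00 -1.000e-03  7.770e-01  5.190e-01]
[-49.13  -0.23   0.28]
```

View pics/w15.png

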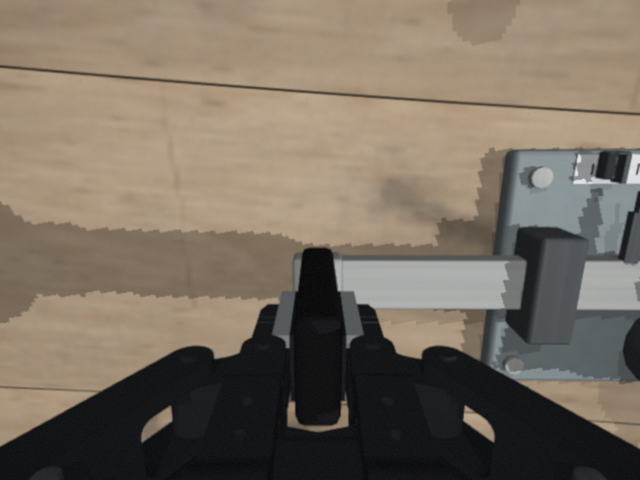

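View pics/w15_c480_120.png

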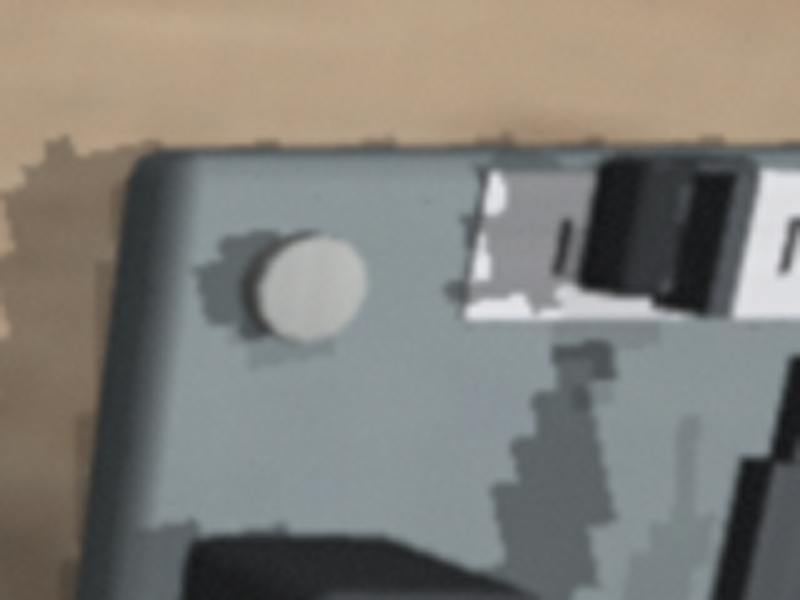

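View pics/s15_c230_200.png

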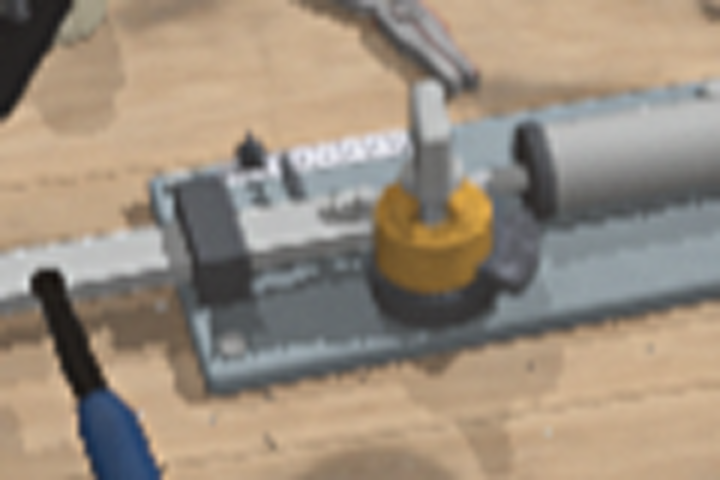

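View pics/t15_c235_225.png

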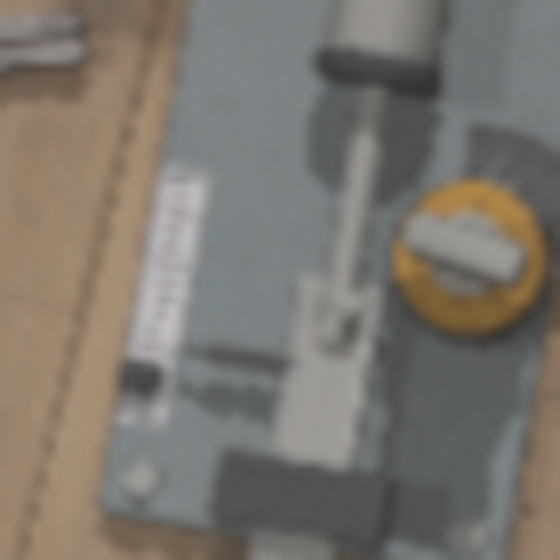

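Run:
```python
from h import *
tiles=[]
for t,x,y in(('w1',384,221),('w12',251,100),('w13',426,152),('w14',502,166),('w9',193,94),('w8',505,174)):
    ci,im=load(t); c=im[y-20:y+20,x-20:x+20]; tiles.append(cv2.resize(c,(260,260),interpolation=cv2.INTER_CUBIC))
cv2.imwrite('pics/rid.png',np.vstack([np.hstack(tiles[:3]),np.hstack(tiles[3:])]))
tiles=[]
for t,x,y in(('w1',370,288),('w12',335,118),('w13',508,170),('w14',625,195) if 0 else ('w9',326,110),('w10',308,106),('w8',474,295)):
    ci,im=load(t); c=im[y-20:y+20,x-20:x+20]; tiles.append(cv2.resize(c,(260,260),interpolation=cv2.INTER_CUBIC))
tiles.append(tiles[0]*0)
cv2.imwrite('pics/ptr.png',np.vstack([np.hstack(tiles[:3]),np.hstack(tiles[3:])]))
```

```text
Traceback (most recent call last):
ValueError: all the input array dimensions except for the concatenation axis must match exactly, but along dimension 1, the array at index 0 has size 780 and the array at index 1 has size 1040
```

View pics/rid.png

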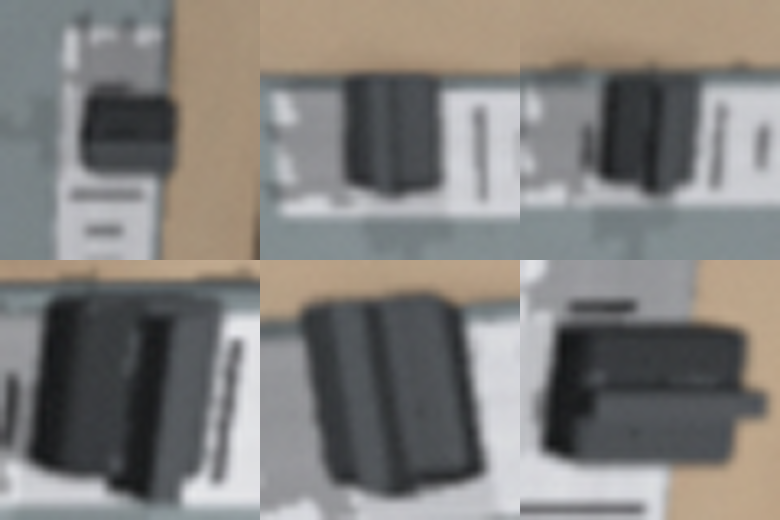

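Run:
```python
from h import *
tiles=[]
for t,x,y in(('w12',251,100),('w9',193,94),('w14',502,166),('w8',505,174)):
    ci,im=load(t); c=im[y-14:y+14,x-20:x+20]; tiles.append(cv2.resize(c,(400,280),interpolation=cv2.INTER_CUBIC))
cv2.imwrite('pics/rid2.png',np.vstack([np.hstack(tiles[:2]),np.hstack(tiles[2:])]))
tiles=[]
for t,x,y in(('w12',335,118),('w13',508,170),('w9',326,110),('w8',474,295)):
    ci,im=load(t); c=im[y-14:y+14,x-20:x+20]; tiles.append(cv2.resize(c,(400,280),interpolation=cv2.INTER_CUBIC))
cv2.imwrite('pics/ptr2.png',np.vstack([np.hstack(tiles[:2]),np.hstack(tiles[2:])]))
```

```text
(no output)
```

View pics/rid2.png

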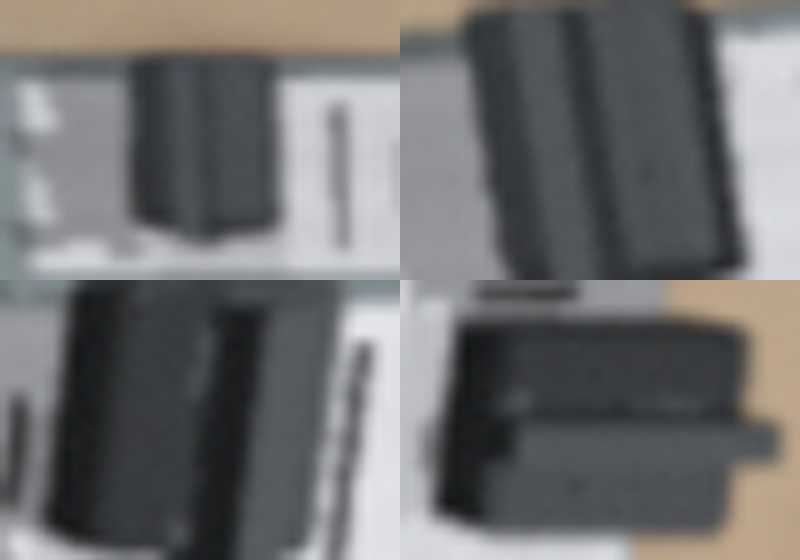

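View pics/ptr2.png

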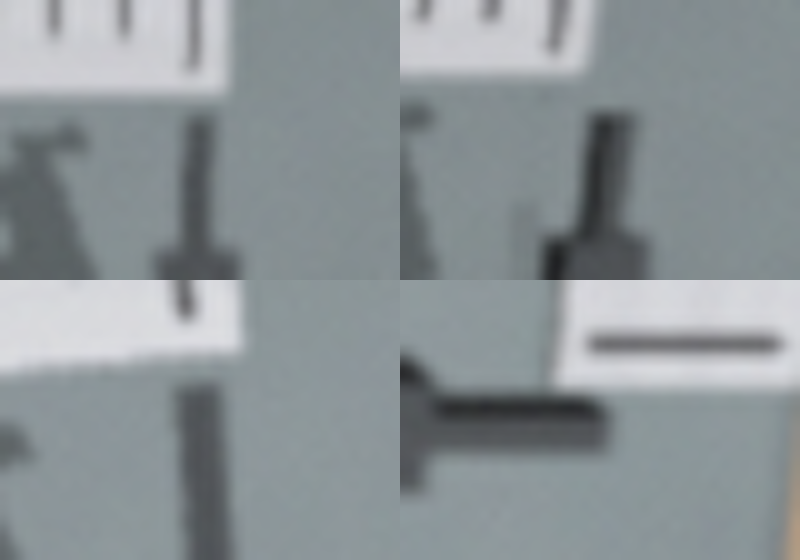

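```bash
cat > fit.py <<'E'
from h import *
from scipy.optimize import least_squares
yaw=np.radians(-11.05); ex=np.array([np.cos(yaw),np.sin(yaw),0]); ey=np.array([-ex[1],ex[0],0])
fin={'w12':(249.2,100),'w9':(188,94),'w14':(509.7,164),'w8':(507,176)}
ptr={'w12':(335,115.8),'w13':(510.2,167.5),'w9':(326,106.8),'w8':(475,296.3)}
C={k:load(k)[0] for k in set(fin)|set(ptr)}
def res(p,full=False):
    r=[]
    for obs,(s,t,z) in((fin,p[:3]),(ptr,p[3:6])):
        for k,uv in obs.items():
            c=dict(C[k]); Rc=R.from_quat(c['rotation']).as_matrix()
            # camera pos correction in tool: tool x = cam x; tool z approx horizontal of cam y
            cz=Rc[:,1].copy(); cz[2]=0; cz/=np.linalg.norm(cz)
            c['position']=c['position']+p[6]*Rc[:,0]+p[7]*cz
            P=s*ex+t*ey+np.array([0,0,z]); d=proj(c,P)[0]-uv
            if obs is fin:
                a=proj(c,P+.001*ex)[0]-proj(c,P)[0]; a/=np.linalg.norm(a); r.append(d@a)
            else: r+=list(d)
    return r+[(p[6]-.0018)/.001*.5,(p[7])/.002*.5,(p[1]-t0)/.001]
s0=np.array([.6096,.2483,0]); t0=s0@ey
q0=np.array([.6678,.2276,0])
p0=[s0@ex,t0,.03,q0@ex,q0@ey,.03,.0018,0]
s=least_squares(res,p0,x_scale=.01); p=s.x
print(p.round(4),'d mm',(p[3]-p[0])*1000); print(np.round(s.fun,2))
J=s.jac; cov=np.linalg.inv(J.T@J)*.5; v=np.zeros(8); v[3]=1; v[0]=-1; print('sd',np.sqrt(v@cov@v)*1000)
E
python3 fit.py
```

```text
[ 5.555e-01  3.605e-01  2.510e-02  6.146e-01  3.520e-01  2.440e-02
 -3.000e-04  2.000e-04] d mm 59.141419481373305
[ 0.04 -0.04 -0.02  0.04 -0.19 -0.26  0.1  -0.08 -0.01  0.1  -0.14  0.08
 -1.07  0.04  0.01]
sd 0.3418058085970517
```

Request:
{"api": "jog_arm", "payload": {
  "rows": [
    [0, -3, 0, 0, 0],
    [0, -3, 0, 0, 0],
    [0, -2, 0, 0, 0],
    [0, -1.5, 0, 0, 0],
    [0, 0, 0, 0, 0],
    [0, 0, 0, 0, 0],
    [0, 0, 0, 0, 0],
    [0, 0, 0, 0, 0]
  ]
}}

```text
time_s: 17.53
eef_pos: [0.4691, 0.2261, 0.0576]
orientation: [-0.704, 0.067, -0.069, 0.704]
wrist_force: [9.9, -7.0, -12.0]
finger_gap: 0.0132
```

Run:
```python
from h import *
o,M=pose()
snap('wrist','w16'); snap('top','t16'); snap('scene','s16')
print((M.T@(o['eef_pos']-[.5264,.2146,.0575])*1000).round(2))
crop('w16',540,130,100,75,8)
crop('t16',235,250,50,40,14)
crop('s16',250,210,50,35,14)
```

```text
t 17.53 p [0.4691 0.2261 0.0576] x [ 0.982 -0.191  0.003] y [ 0.003  0.    -1.   ] F [  9.9  -7.  -12. ] M [-0.95 -0.98 -0.2 ] gap 0.0132 q [ 3.35e-01  5.94e-01  1.78e+00 -1.00e-03  7.65e-01  5.28e-01]
[-58.39  -0.26   0.31]
```

View pics/w16_c540_130.png

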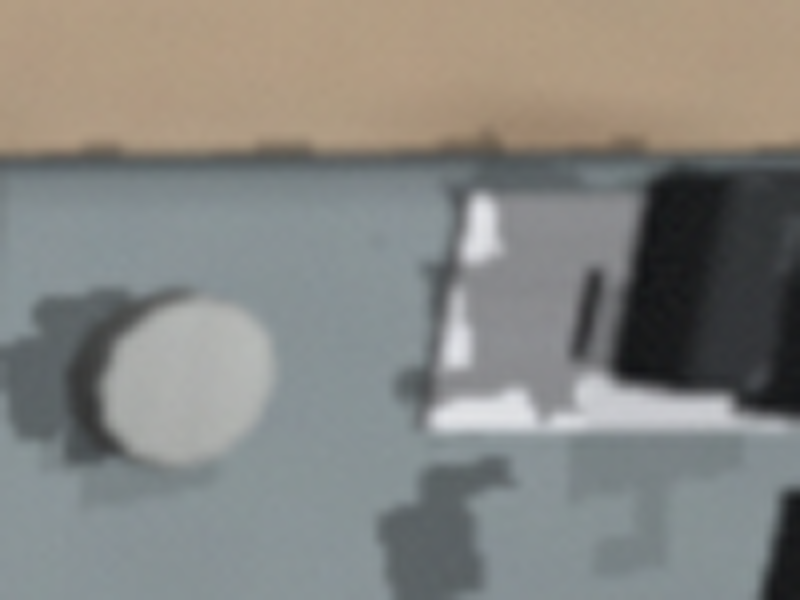

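View pics/t16_c235_250.png

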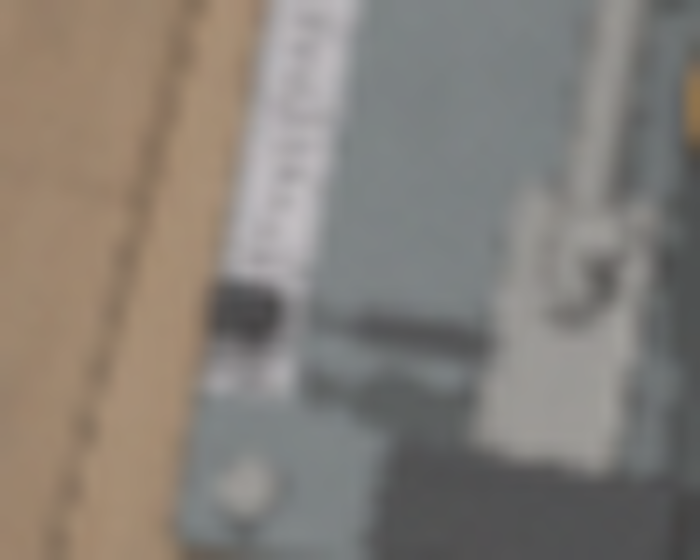

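View pics/s16_c250_210.png

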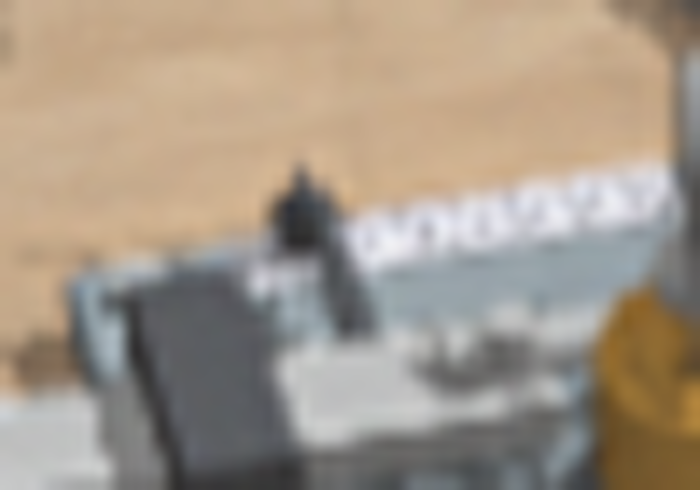

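```bash
cat > rect.py <<'E'
from h import *
import sys
yaw=np.radians(-11.05); ex=np.array([np.cos(yaw),np.sin(yaw),0]); ey=np.array([-ex[1],ex[0],0])
tag=sys.argv[1]; ci,im=load(tag)
s=np.arange(.530,.590,.0002); t=np.arange(.318,.372,.0002)
S,T=np.meshgrid(s,t); P=S.ravel()[:,None]*ex+T.ravel()[:,None]*ey+[0,0,.0248]
uv=proj(ci,P).astype(np.float32).reshape(*S.shape,2)
r=cv2.remap(im,uv,None,cv2.INTER_CUBIC); cv2.imwrite(f'pics/{tag}_rect.png',cv2.resize(r,None,fx=2.4,fy=2.2)[::-1])
g=r.astype(float).mean(2)
for tt in np.arange(.326,.368,.002):
    i=int(round((tt-.318)/.0002)); row=g[i-3:i+4].mean(0)
    sel=(s>.545)&(s<.575); rr=row[sel]; ss=s[sel]; b=np.median(rr); w=np.clip(np.percentile(rr,70)-rr-10,0,None)
    print(tt.round(3),'min',ss[rr.argmin()].round(4),'cent',(w@ss/w.sum()).round(4) if w.sum()>50 else None,'depth',(b-rr.min()).round(0))
E
python3 rect.py t16
```

```text
0.326 min 0.5556 cent 0.5528 depth 30.0
0.328 min 0.5556 cent 0.5535 depth 39.0
0.33 min 0.5558 cent 0.5537 depth 41.0
0.332 min 0.5558 cent 0.5532 depth 38.0
0.334 min 0.5558 cent 0.5527 depth 38.0
0.336 min 0.5556 cent 0.5524 depth 37.0
0.338 min 0.5552 cent 0.5524 depth 35.0
0.34 min 0.5554 cent 0.5528 depth 35.0
0.342 min 0.5554 cent 0.5538 depth 38.0
0.344 min 0.5552 cent 0.5543 depth 34.0
0.346 min 0.5548 cent 0.553 depth 26.0
0.348 min 0.5452 cent 0.5512 depth 29.0
0.35 min 0.5452 cent 0.5512 depth 27.0
0.352 min 0.5556 cent 0.5544 depth 18.0
0.354 min 0.5552 cent 0.5544 depth 19.0
0.356 min 0.5546 cent 0.554 depth 40.0
0.358 min 0.5546 cent 0.5534 depth 69.0
0.36 min 0.553 cent 0.5532 depth 74.0
0.362 min 0.5524 cent 0.5531 depth 73.0
0.364 min 0.5526 cent 0.5532 depth 72.0
0.366 min 0.5544 cent 0.5533 depth 64.0
```

View pics/t16_rect.png

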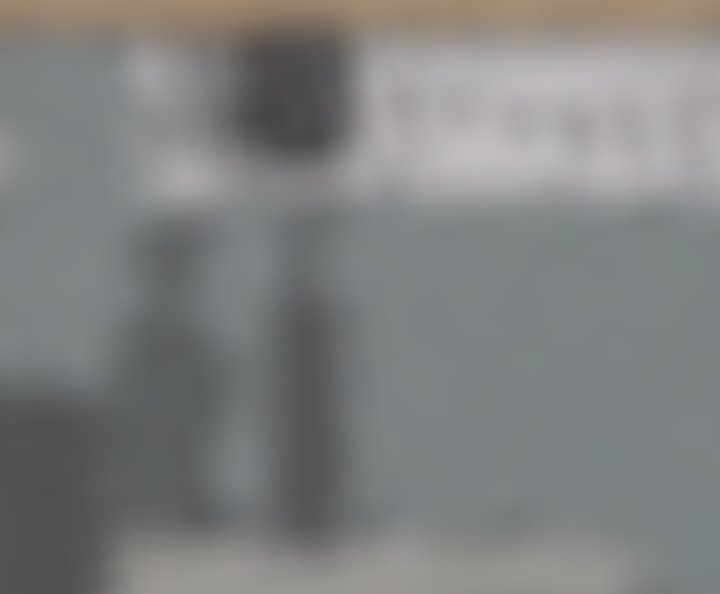

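Run:
```python
from h import *
yaw=np.radians(-11.05); ex=np.array([np.cos(yaw),np.sin(yaw),0]); ey=np.array([-ex[1],ex[0],0])
# block check: home positions in top0 (pointer) and shift
s0,_=load('scene0'); s,im=load('s16')
z=.0247
for t in(.352,.356,.3605,.365): print(t,((proj(s,[.5555*ex+t*ey+[0,0,.0251]])-[250,210])*14).round(0))
for sd in(.5555,.5565,.558): print(sd,[((proj(s,[sd*ex+t*ey+[0,0,.0244]])-[250,210])*14).round(0)[0] for t in(.336,.344,.352)])
# rectify top0 & t15 pointer rows for displacement check
def prof(tag,lo,hi):
    ci,im=load(tag); ss=np.arange(lo,hi,.0001); out=[]
    for t in np.arange(.330,.343,.001):
        uv=proj(ci,ss[:,None]*ex+t*ey+[0,0,.0244]).astype(np.float32)[None]
        out.append(cv2.remap(im,uv,None,cv2.INTER_CUBIC).mean(2)[0])
    r=np.mean(out,0); m=r.min(); k=np.where(r<m+.5*(np.percentile(r,80)-m))[0]
    i=r.argmin(); a=i
    while a>0 and r[a-1]<m+18: a-=1
    b=i
    while b<len(r)-1 and r[b+1]<m+18: b+=1
    return ss[i],ss[a],ss[b],(ss[a]+ss[b])/2
print(prof('top0',.606,.622),prof('t15',.557,.573),prof('t16',.548,.564))
for u in('top0','t15','t16'):
    pass
```

```text
0.352 [[312. 218.]]
0.356 [[306. 203.]]
0.3605 [[301. 187.]]
0.365 [[295. 171.]]
0.5555 [array([333., 280.]), array([322., 251.]), array([312., 221.])]
0.5565 [array([339., 279.]), array([328., 250.]), array([318., 220.])]
0.558 [array([348., 278.]), array([337., 248.]), array([327., 219.])]
(np.float64(0.6138999999999991), np.float64(0.6111999999999994), np.float64(0.6165999999999988), np.float64(0.6138999999999991)) (np.float64(0.5649999999999992), np.float64(0.5622999999999995), np.float64(0.5674999999999989), np.float64(0.5648999999999992)) (np.float64(0.5556999999999992), np.float64(0.5527999999999995), np.float64(0.5580999999999989), np.float64(0.5554499999999992))
```

Request:
{"api": "jog_arm", "payload": {
  "rows": [
    [0, -0.8, 0, 0, 0],
    [0, 0, 0, 0, 0],
    [0, 0, 0, 0, 0],
    [0, 0, 0, 0, 0],
    [0, 0, 0, 0, 0],
    [0, 0, 0, 0, 0],
    [0, 0, 0, 0, 0]
  ]
}}

```text
time_s: 18.27
eef_pos: [0.4684, 0.2262, 0.0576]
orientation: [-0.704, 0.067, -0.069, 0.704]
wrist_force: [9.0, -7.3, -12.7]
finger_gap: 0.0136
```

```bash
python3 - <<'E'
from h import *
o,M=pose()
print((M.T@(o['eef_pos']-[.5264,.2146,.0575])*1000).round(2))
snap('top','t17'); snap('scene','s17'); snap('wrist','w17')
E
python3 rect.py t17 >/dev/null
python3 - <<'E'
import sys; sys.path.insert(0,'.')
import os; os.chdir('.')
from h import *
crop('s17',220,180,140,100,5)
E
```

```text
t 18.27 p [0.4684 0.2262 0.0576] x [ 0.982 -0.191  0.003] y [ 0.003  0.    -1.   ] F [  9.   -7.3 -12.7] M [-0.97 -0.98 -0.19] gap 0.0136 q [ 3.360e-01  5.930e-01  1.781e+00 -1.000e-03  7.640e-01  5.290e-01]
[-59.16  -0.28   0.32]
```

View pics/t17_rect.png

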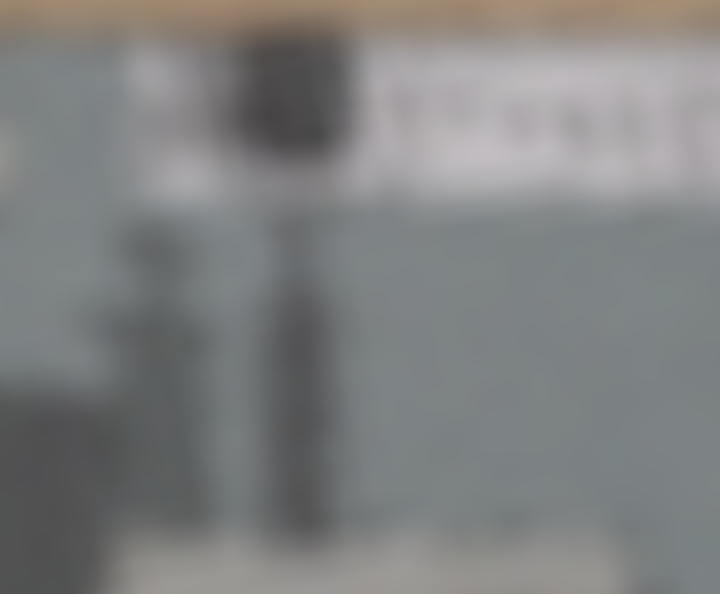

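View pics/s17.png

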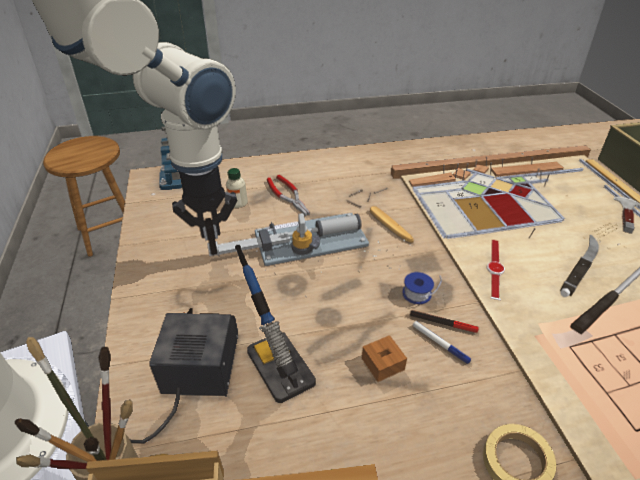

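View pics/s17_c220_180.png

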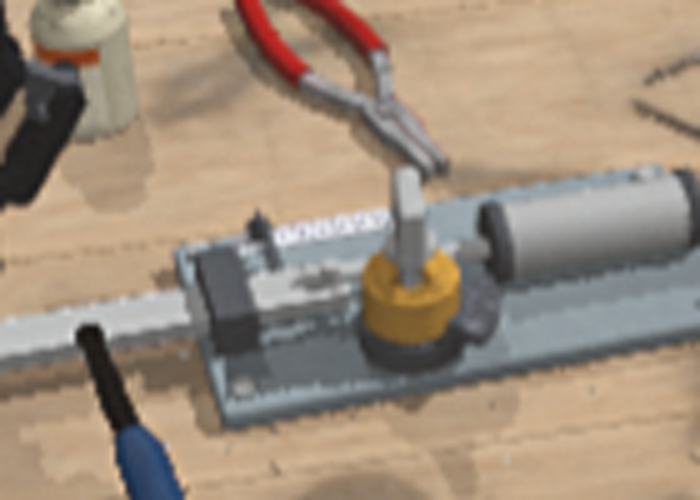

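Run:
```python
from h import *
pose(); print(manip.finish_job());
```

```text
t 18.42 p [0.4684 0.2262 0.0576] x [ 0.982 -0.191  0.003] y [ 0.004  0.    -1.   ] F [  8.6  -6.2 -12.5] M [-0.96 -0.98 -0.23] gap 0.0136 q [ 3.360e-01  5.930e-01  1.781e+00 -1.000e-03  7.640e-01  5.290e-01]
the job is handed in; nothing more can be done
None
```

I handed in the job at 18.4 s with the slide pulled out to the rider and the gripper still holding the handle. No verdict was reported.

- **Key:** My first grasp was about 3 mm off to one side and caught on the collar. I opened, re-centred and took it again. I pushed the key down until it bottomed at the height expected for the slot floor (27 N contact). I then turned it clockwise to the stop. Pictures put the cylinder at about 90° and the key standing in the lock.
- **Slide:** I gripped it by the handle and pulled it out 59.2 mm. The pointer-to-rider distance from the wrist pictures was 59.1 ± 0.4 mm. The top camera's last picture agrees to about 0.3–0.5 mm.
- **Not seen directly:** At the end the pointer was outside the wrist camera's view, so the final alignment rests on the distance worked out earlier and on the top and scene pictures.
- **Surroundings:** The last scene picture shows the bottle, spool and pliers in their original places. The highest wrist force I read was about 28 N.

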